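# Swap the pipette due for service on the pipette station

### The arm

A 7-joint arm with a two-finger parallel gripper is mounted at the origin on the work surface. World frame = base frame: x ahead of the robot, y to its left, z up, the work surface at z = 0. Lengths are in m, angles in rad, forces in N, time in s.
With the tool pointing down it reaches from about 0.425 to 0.925 m from the base axis. Payload 6.8 kg.
Tool frame: the origin (TCP) lies midway between the tips of the shut fingers; the grasp point (between the pads) lies 19 mm behind it; z points along the fingers, y is the line along which they close (so a half turn about z gives the same grasp; the last joint's range is limited). The gripper opens to 85 mm and grips with 20 to 120 N. Pads are 22 mm wide; open, the fingers measure 114 mm over their backs; the gripper's body (76 mm by 85 mm) begins 54 mm behind the grasp point. The pads swing forward as they close: fully open they stand 13 mm farther back than shut.
Start: joints at [-1.451, 0.477, 0.022, 1.555, -0.011, 1.109, -0.083], TCP at [0.152, 0.658, 0.231] pointing down, gripper open.
Joint ranges: [-2.96, 2.96], [-0.34, 2.1], [-1.41, 1.46], [0.24, 2.44], [-1.37, 4.51], [0.17, 1.92], [-2.96, 2.96]. Speed limits (rad/s): [2.39, 2.39, 3.14, 3.14, 3.14, 3.14, 3.14].

### API

Orientations are given as a unit quaternion [w, x, y, z].
In Python, from station import * gives the robot as it stands. The module is installed in compiled form; this text tells all that it offers.
- The arm moves only by the shell command python3 -m jog 'ROWS' [OPENING] [FORCE]. ROWS is JSON, a list of rows, each an object of numbers: "x", "y", "z": the shift along the tool's x, y, z in m; "ax", "ay", "az": the turn, a rotation vector about the tool's x, y, z in rad. In form: [{"x": .., "y": .., "z": .., "ax": .., "ay": .., "az": ..}, ...]. A call has 1 to 12 rows; each row is the pose to reach, as a shift and turn from the pose commanded when the call began, along the tool's axes at that moment; what a row does not reach only later rows make up. A row lasts 1/10 s, in which the tool goes at most 50 mm and 8.59 degrees, less where a joint would pass 70% of its speed; a pose out of reach is approached as far as the arm can. A call with a gripper value outside its range is refused whole. OPENING is the opening, from 0 (shut) to 1 (fully open), set as the call begins (- or left out, the last holds). The fingers move at their own pace and stop on an object; FORCE is the grip in N (left out, the last holds). Time passes only in rows, so rows that repeat a pose let the fingers close. It gives the time, the measured TCP pose, the force, the opening and the grip force at its end, in the units of the state.
- get_obs(): the state, without advancing time (a new reading comes with each control period).
- read_camera(name): name is "scene" or "top" or "wrist"; returns the picture (480x640x3 uint8, red, green, blue); there is no depth.
- camera_params(name): a dict with "K" (3x3 intrinsics, pixels), "origin" and "attitude" of the camera in the world. Camera axes: x right, y up, looking along -z (the intrinsics and any distortion apply to the point x, -y, -z); pixel columns grow to the right and rows downward; lengths in m; the calibration is good to about 2 mm. The wrist camera is an equidistant fisheye: a pixel r from the principal point sees the ray r / f radians off the axis. A picture is of the moment at which its call begins: read the wrist's pose just before it. camera_params takes no time and is no camera call; for the wrist camera it gives the pose at the moment of the call.
- hand_in(): hands the job in; it is judged then, once.
The state is a dict: "t": time; "q": joint angles; "joint_vel": joint speeds; "joint_torque": joint torques, N m; "eef_pos": TCP position; "tool_rot": TCP orientation; "contact_force": force on the tool from outside, world axes, zero at the start; "torque": the same for the moment, N m; "gripper_width": opening from 0.0 (shut) to 1.0 (fully open); "grasp_force": force on a finger pad.
Only numpy, scipy, OpenCV 4.12 (cv2) and the standard library are available. Lean on these libraries where they do the work, as an engineer would, in place of code of your own. Each camera call takes 0.05 s, during which the arm holds its last target. There are 200 camera calls.

### The job

Lift the red-banded pipette up and off its fork on the pipette station and hang it in the fork of the yellow service stand. Then take the blue-banded pipette from its cradle by the two side studs, loosen your grip in the air until it swings down to hang tip-down, tighten again, and hang it, upright and released, in the station fork that the red one left. Neither pipette may touch the bench top, and leave the green-banded pipette and the other things on the bench where they are.

Things in the scene. Friction and masses are not known exactly. Their poses are not given: they have to be found in the camera images.
- station: White pipette station, fixed; sizes in mm. Origin on the bench midway below its two grey forks (y +-45, open to -x); x into the forks. Base x -25 to 95, 250 wide, 10 thick. Above, a light bar: x 15 to 45, y +-120, underside 297 above the bench (79 above hung studs): the tool must lean back to -x to get in. Posts 16 square at x 75, y +-112.
- fork_left (a point): Fork centre, top of the station's prongs at +y, 175 mm above the bench; sizes in mm. x into the fork, z up. A hung pipette has its neck here, collar on the prongs, studs 43 above. Neck gap 26 wide, open to -x, closed from x = 15; prongs 12 wide, 8 thick, with 6 high upturned lips at x -24 to -30.
- fork_right (a point): Fork centre, top of the station's prongs at -y, 175 mm above the bench; sizes in mm. x into the fork, z up. A hung pipette has its neck here, collar on the prongs, studs 43 above. Neck gap 26 wide, open to -x, closed from x = 15; prongs 12 wide, 8 thick, with 6 high upturned lips at x -24 to -30.
- service_stand: Yellow service stand, fixed: base 100 by 120 mm, one post 74 to 58 mm behind (+x) the fork, one fork open to -x, nothing above it. Origin on the bench below the fork centre; x into the fork.
- service_fork (a point): Fork centre, top of the yellow stand's prongs, 175 mm above the bench; sizes in mm. x into the fork, z up. A hung pipette has its neck here, collar on the prongs, studs 43 above. Neck gap 26 wide, open to -x, closed from x = 15; prongs 12 wide, 8 thick, with 6 high upturned lips at x -24 to -30.
- cradle: Grey cradle (mm), fixed, base 60 wide, x -175 to 25, 8 thick, origin on the bench. The blue pipette lies in it along x, tip to -x, button to +x, studs along y, 45 above the origin. A pad 22 wide (y) and 44 long (x), top at 30, carries the head; at x = -100 a notch with cheeks to 52 high holds the barrel. Lift straight up.
- red_pipette: Pipette, sizes in mm. Origin on the stud axis, y along the studs, z to the push button (+37). White head box x 30, y 24, z -25 to 25. Dark studs 8 across, flat ends 36 apart (y +-18). Red collar 38 across, z -43 to -35, its underside rests on forks. Neck 20 across to z -85, barrel 18 to -145, tip -185. 180 g. Starts hanging upright in either station fork.
- green_pipette: Pipette just like the red one but with a green collar and button, hanging in the other station fork: leave it alone. Origin on its stud axis, z up.
- blue_pipette: Pipette of the same shape and axes as the red one, blue collar and button, 140 to 220 g, lying level in the cradle. Mass centre well below the studs: gripped on the stud ends it all but keeps its angle at 40 N, turns slowly about them at 15 to 10 N, hangs within a few degrees of plumb at 8 to 4 N; at 3 N it also creeps down out of the grip.
- wash_bottle: White wash bottle, 60 across, 185 mm tall, standing on the bench; origin under its centre. Leave.
- dropper_bottle: Amber dropper bottle, 28 across, 75 mm tall; origin under its centre. Leave.
- tin: Patterned blue tin, 84 across, 85 mm tall; origin under its centre. Leave.
- pen_cup: White cup, 70 across, 95 mm tall, pens to 130; origin under its centre. Leave.
- tip_box: Clear box of orange tips, 85 (x) by 120 (y) by 56 mm tall; origin under its centre. Leave.
- slide_box: Green slide box, 70 (x) by 100 (y) by 35 mm tall; origin under its centre. Leave.
- dish_stack: Two clear dishes stacked as one piece, 90 across, 32 mm tall; origin under its centre. Leave.
- red_tip (a point): Lowest point of the red pipette's tip, 185 mm below its studs.
- blue_tip (a point): Very end of the blue pipette's tip, 185 mm from its studs.
Mind the look-alikes: they are no part of the job. Of the things shaped like the service_stand, the yellow one is meant.

How it is judged:
On the way, in this order (a step that is already met when the one before it is completed fails the run):
1. the red-banded pipette is lifted clear, up and off its station fork, held by the fingers (contact force between red_pipette and the fingers above 1 N and contact force between red_pipette and station below 0.05 N and horizontal distance between red_pipette and fork_left above 0.035 m and horizontal distance between red_pipette and fork_right above 0.035 m), for 0.1 s.
2. the red-banded pipette hangs upright in the yellow service fork, let go (horizontal distance between red_pipette and service_fork below 0.014 m and z of red_pipette in the frame of service_fork between 0.036 and 0.049 m and angle between red_pipette's own z axis and vertical below 0.15 rad and contact force between red_pipette and the fingers below 0.05 N), for 0.2 s.
3. the blue-banded pipette is held by its studs off the cradle while still well away from hanging (lifted lying) (contact force between blue_pipette and the fingers above 1 N and contact force between blue_pipette and cradle below 0.05 N and angle between blue_pipette's own z axis and vertical above 0.6 rad and height (world z) of blue_pipette above 0.06 m), for 0.1 s.
4. the blue-banded pipette has swung down in the fingers and hangs in the air, tip down within 20 degrees of plumb, held (contact force between blue_pipette and the fingers above 1 N and contact force between blue_pipette and cradle below 0.05 N and contact force between blue_pipette and station below 0.05 N and height (world z) of blue_pipette above 0.19 m and angle between blue_pipette's own z axis and vertical below 0.35 rad), for 0.2 s.
At the end, for the whole second after the job is handed in: Red pipette hangs in the yellow service fork and blue pipette in the station fork red left: within 14 mm of the fork centre, studs 36 to 49 mm above the prongs, within 0.15 rad of upright, at rest, released; the green-banded pipette is within 20 mm of its start (all of step 2 and ((horizontal distance between blue_pipette and fork_left below 0.014 m and z of blue_pipette in the frame of fork_left between 0.036 and 0.049 m and angle between blue_pipette's own z axis and vertical below 0.15 rad) or (horizontal distance between blue_pipette and fork_right below 0.014 m and z of blue_pipette in the frame of fork_right between 0.036 and 0.049 m and angle between blue_pipette's own z axis and vertical below 0.15 rad)) and linear speed of each of red_pipette, blue_pipette below 0.05 m/s and contact force between blue_pipette and the fingers below 0.05 N and distance of green_pipette from where it was at the start of the episode below 0.02 m); the robot touches nothing.
It fails at once if the red or the blue pipette touches the bench top (height (world z) of any of red_pipette, blue_pipette below 0.03 m or height (world z) of any of red_tip, blue_tip below 0.004 m).
It fails at once if the green-banded pipette is shifted by more than 25 mm (distance of green_pipette from where it was at the start of the episode above 0.025 m).
It fails at once if something else on the bench is shifted by more than 25 mm (distance of any of wash_bottle, dropper_bottle, tin, pen_cup, tip_box, slide_box, dish_stack from where it was at the start of the episode above 0.025 m).
It also fails if it takes over 67 s, if anything falls off the work surface, if the arm or the gripper's body presses on something with over 40 N, if the wrist force passes 120 N, or if a joint passes its speed limit or range.

## Working session

There is one attempt and no reset: what is moved stays moved. The work goes in short steps, Python scripts to look and compute and a shell command to move; the robot and the scene stay as the last step left them, time stands still between calls to the robot, and variables do not carry over. Pictures are saved under pics/ and viewed, at most 10 in all, crops included, and the job is handed in when it is done.

```bash
mkdir -p pics
cat > h.py <<'E'
from station import *
import numpy as np, cv2
from scipy.spatial.transform import Rotation as R
def rot(q): return R.from_quat([q[1],q[2],q[3],q[0]])
E
python3 - <<'E'
from h import *
for n in ["scene","top"]:
    im=read_camera(n); cv2.imwrite(f"pics/{n}0.png",im[:,:,::-1]); print(n,camera_params(n))
o=get_obs(); print(o["t"],o["eef_pos"],o["tool_rot"],camera_params("wrist"))
E
```

```text
scene {'K': array([[575.48971728,   0.        , 319.22594606],
       [  0.        , 575.48971728, 232.02405418],
       [  0.        ,   0.        ,   1.        ]]), 'origin': array([ 0.12409778, -0.91631435,  0.89863715]), 'attitude': array([ 0.88121631,  0.43557823, -0.0756473 , -0.16735266])}
top {'K': array([[608.74797688,   0.        , 311.91883124],
       [  0.        , 608.74797688, 237.05585137],
       [  0.        ,   0.        ,   1.        ]]), 'origin': array([0.34835067, 0.01635217, 1.47249513]), 'attitude': array([-0.70285129, -0.01758539,  0.03697533,  0.71015748])}
0.1 [0.15232872 0.65705236 0.23042288] [-3.10657385e-05  1.13650994e-01  9.93520398e-01 -8.18073940e-04] {'K': array([[371.64829954,   0.        , 320.50392793],
       [  0.        , 371.64829954, 241.63555296],
       [  0.        ,   0.        ,   1.        ]]), 'origin': array([0.08947651, 0.67170317, 0.37121357]), 'attitude': array([ 0.77639249, -0.1027288 , -0.0805171 ,  0.61658616])}
```

View pics/scene0.png

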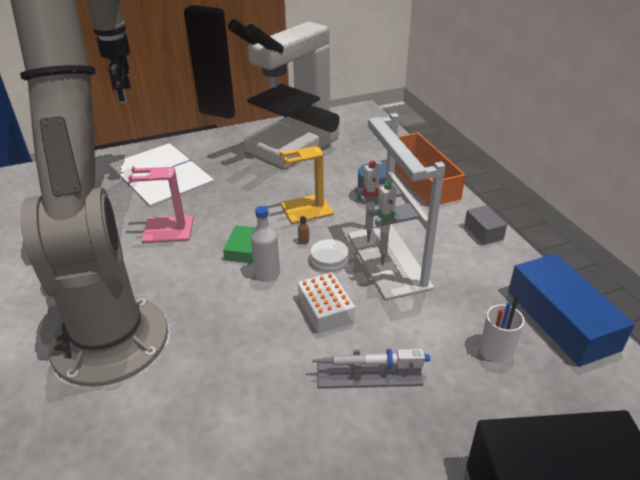

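View pics/top0.png

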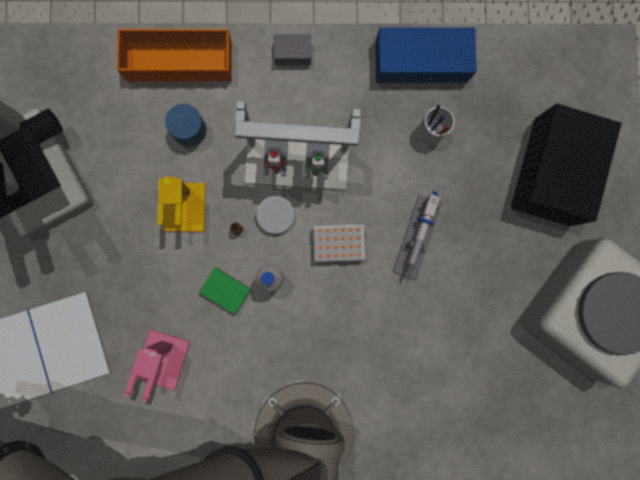

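The scene shows the station at about (400,220) with red far and green near, the yellow stand at (308,185) and the cradle at (370,370). In the top view red is at (274,158), green at (318,160), the yellow stand at (180,205) and blue at (425,230). Next, enlarged crops.

Run:
```python
import cv2,numpy as np
t=cv2.imread("pics/top0.png"); s=cv2.imread("pics/scene0.png")
def crop(im,x0,y0,w,h,k):
    c=cv2.resize(im[y0:y0+h,x0:x0+w],None,fx=k,fy=k,interpolation=cv2.INTER_CUBIC)
    for u in range(x0-x0%10+10,x0+w,10):
        L=8 if u%50 else 20; cv2.line(c,(int((u-x0+.5)*k),0),(int((u-x0+.5)*k),L),(0,0,255),1)
        if u%20==0: cv2.putText(c,str(u),(int((u-x0)*k)-10,30),0,.35,(0,0,255))
    for v in range(y0-y0%10+10,y0+h,10):
        cv2.line(c,(0,int((v-y0+.5)*k)),(8,int((v-y0+.5)*k)),(0,0,255),1)
        if v%20==0: cv2.putText(c,str(v),(10,int((v-y0+.5)*k)+4),0,.35,(0,0,255))
    return c
m=np.zeros((600,800,3),np.uint8)
a=crop(t,230,95,135,100,4); m[:400,:540]=a
b=crop(t,150,165,65,75,4); m[:300,540:800]=b
c=crop(t,390,180,65,105,2.85); 
c=crop(t,390,185,65,100,3); m[300:600,545:740]=c
d=crop(s,310,340,130,50,4); m[400:600,:520]=d
cv2.imwrite("pics/m1.png",m)
m=np.zeros((600,800,3),np.uint8)
a=crop(s,345,110,100,150,4); m[:600,:400]=a
b=crop(s,265,140,80,85,5); m[:425,400:800]=b
cv2.imwrite("pics/m2.png",m)
```

```text
(no output)
```

View pics/m1.png

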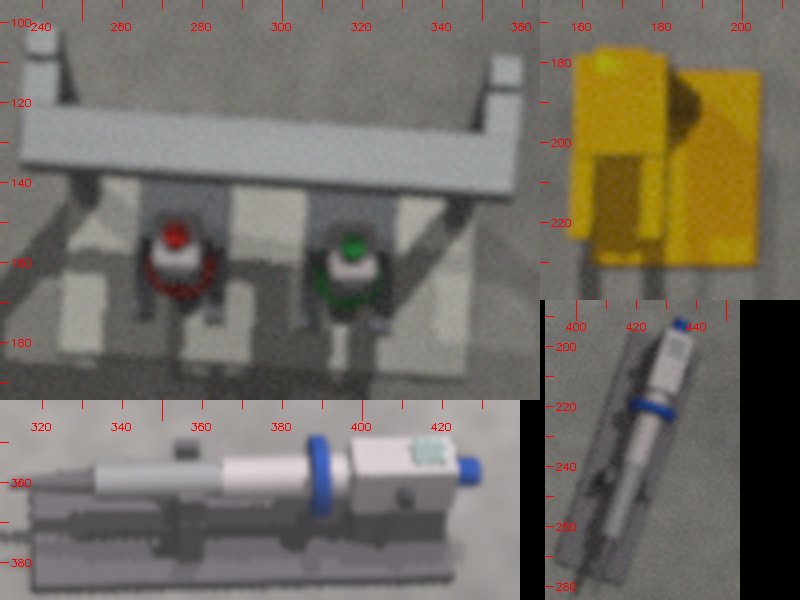

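View pics/m2.png

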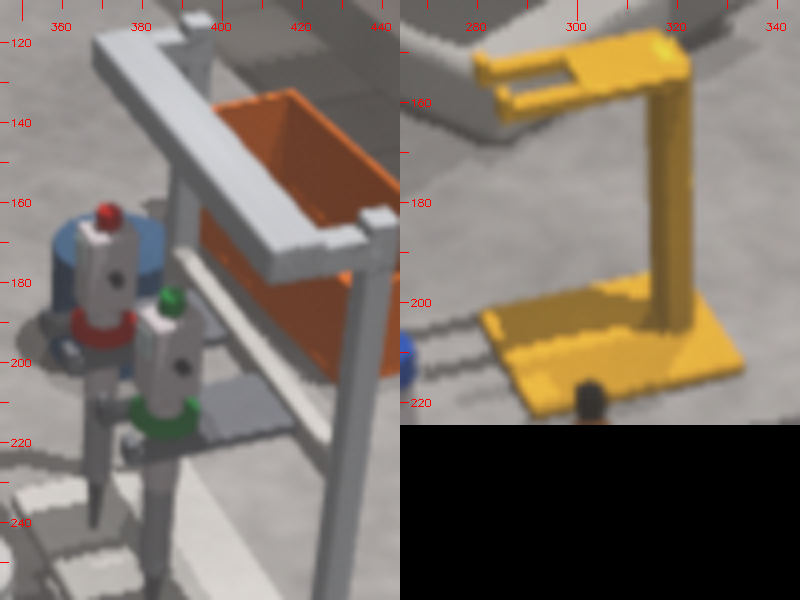

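m1 shows the red button at (273.5,153.5) and green at (318,156). The yellow slot's closed end is at (169,203), and the blue button is at (434.5,192.5) in the top view. m2 shows the red stud at (373,179), the green stud at (390,201), and the yellow slot's inner corners at (298,151.5) and (302.5,156.5). Next I fit the poses.

```bash
cat >> h.py <<'E'
CP={}
def proj(c,P):
    Rm=rot(c["attitude"]).as_matrix(); p=(np.atleast_2d(P)-c["origin"])@Rm
    return np.c_[c["K"][0,0]*p[:,0]/-p[:,2]+c["K"][0,2], c["K"][1,1]*-p[:,1]/-p[:,2]+c["K"][1,2]]
def ray(c,u,v,z):
    d=rot(c["attitude"]).apply([(u-c["K"][0,2])/c["K"][0,0],-(v-c["K"][1,2])/c["K"][1,1],-1])
    return c["origin"]+d*(z-c["origin"][2])/d[2]
E
python3 - <<'E'
from h import *
from scipy.optimize import least_squares
T,S=camera_params("top"),camera_params("scene")
def fit(name,obs,g):
    def pose(p,L): 
        c,s=np.cos(p[2]),np.sin(p[2]); return np.array([p[0]+c*L[0]-s*L[1],p[1]+s*L[0]+c*L[1],L[2]])
    f=lambda p: np.concatenate([(proj(c,pose(p,np.array(L)/1e3))[0]-uv) for c,L,uv in obs])
    r=least_squares(f,g,loss="soft_l1"); print(name,r.x.round(4)); print(f(r.x).reshape(-1,2).round(1).tolist())
fit("station",[(T,(0,45,253),(273.3,153.3)),(T,(0,-45,253),(317.8,156)),(S,(0,45,251),(371.8,163.8)),(S,(0,-45,251),(387.5,184.5)),
 (S,(0,27,218),(373.3,179.3)),(S,(0,-63,218),(390,201.3)),(T,(-25,-125,10),(345.8,188.3)),(T,(15,120,305),(235,135.3)),(T,(15,-120,305),(357.8,142.8))],[.56,.1,0])
fit("yellow",[(T,(15,0,175),(168.8,203.3)),(S,(15,13,175),(297.9,151.5)),(S,(15,-13,175),(302.5,156.5)),(S,(-30,25,181),(279.1,150.5)),(S,(-30,-13,181),(283.9,157.5)),(T,(-30,25,181),(157,224)),(T,(-30,-25,181),(180.3,224)),(T,(60,-25,175),(181,178))],[.45,.3,0])
fit("cradle",[(T,(37,0,45),(434.5,192.5)),(T,(-39,0,47),(425.5,220.5)),(T,(-145,0,45),(411.8,262.8)),(S,(0,-18,45),(410.5,363.8)),(S,(37,0,45),(429.5,357.3)),(S,(-175,-30,8),(317,385.8)),(S,(25,-30,8),(422.8,384))],[.4,-.25,-.3])
for n,u,v,z in [("dish",275,215,.032),("tipbox",340,243,.056),("wash",268,279,.185),("dropper",236,229,.075),("tin",183,121,.085),("pencup",438,121,.1),("slide",226,290,.035),("pinkfork",150,365,.175)]: print(n,ray(T,u,v,z).round(3))
E
```

```text
station [ 0.6125  0.0139 -0.0686]
[[-0.0, -1.0], [-0.3, -0.9], [-0.1, -0.3], [0.2, 0.3], [0.8, 1.2], [0.1, 1.4], [0.4, 0.1], [-0.8, 1.2], [-0.5, 1.5]]
yellow [0.5105 0.284  0.011 ]
[[0.3, -0.9], [-0.3, 0.1], [-1.3, -0.1], [-0.1, 0.3], [0.1, 0.4], [-0.2, -0.6], [0.2, -1.1], [-0.2, 3.3]]
cradle [ 0.5315 -0.3048 -0.3441]
[[0.3, -1.7], [-0.4, 0.2], [-0.9, 0.3], [0.1, 1.9], [-0.8, 0.3], [0.2, 0.4], [0.3, -0.8]]
dish [0.513 0.063 0.032]
tipbox [ 0.443 -0.089  0.056]
wash [0.36  0.074 0.185]
dropper [0.476 0.152 0.075]
tin [0.727 0.272 0.085]
pencup [ 0.72  -0.316  0.1  ]
slide [0.337 0.179 0.035]
pinkfork [0.184 0.322 0.175]
```

```bash
cat >> h.py <<'E'
ST=(0.6125,0.0139,-0.0686); YE=(0.5105,0.284,0.011); CR=(0.5315,-0.3048,-0.3441)
def loc(F,x,y,z): c,s=np.cos(F[2]),np.sin(F[2]); return np.array([F[0]+c*x-s*y,F[1]+s*x+c*y,z])
def go(g,yaw,lean,tip=.021):
    "grasp point g -> row from the present pose"
    o=get_obs(); R0=rot(o["tool_rot"]); y=np.array([-np.sin(yaw),np.cos(yaw),0])
    z=np.array([np.sin(lean)*np.cos(yaw),np.sin(lean)*np.sin(yaw),-np.cos(lean)])
    R1=R.from_matrix(np.c_[np.cross(y,z),y,z]); p=g+tip*z
    d=R0.inv().apply(p-o["eef_pos"]); w=(R0.inv()*R1).as_rotvec()
    print("t",round(o["t"],2),"shift",d.round(4),"turn",w.round(4),"|d|",np.linalg.norm(d).round(3),"deg",np.degrees(np.linalg.norm(w)).round(1),"F",np.round(o["contact_force"],1),"w",round(o["gripper_width"],3),"gf",round(o["grasp_force"],1))
E
python3 -c "
from h import *
go(np.array([.35,.33,.30]),-.07,.0)
go(loc(ST,-.12,.045,.24),ST[2],.785)"
```

```text
t 0.1 shift [-0.2664 -0.274  -0.0481] turn [-0.0016 -0.     -0.1578] |d| 0.385 deg 9.0 F [ 0.9 -0.5  1. ] w 1.001 gf 0.0
t 0.1 shift [-0.4826 -0.4948  0.0061] turn [-0.064  -0.7833 -0.1503] |d| 0.691 deg 45.8 F [ 0.9 -0.5  1. ] w 1.001 gf 0.0
```

```bash
python3 -m jog '[{"x":-0.266,"y":-0.274,"z":-0.048,"az":-0.158},{"x":-0.266,"y":-0.274,"z":-0.048,"az":-0.158},{"x":-0.266,"y":-0.274,"z":-0.048,"az":-0.158},{"x":-0.266,"y":-0.274,"z":-0.048,"az":-0.158},{"x":-0.266,"y":-0.274,"z":-0.048,"az":-0.158},{"x":-0.266,"y":-0.274,"z":-0.048,"az":-0.158},{"x":-0.266,"y":-0.274,"z":-0.048,"az":-0.158},{"x":-0.266,"y":-0.274,"z":-0.048,"az":-0.158},{"x":-0.266,"y":-0.274,"z":-0.048,"az":-0.158}]' 0.65 40; python3 -c "
from h import *
go(loc(ST,-.12,.045,.24),ST[2],.785)"
```

```text
t 0.1 shift [-0.4826 -0.4948  0.0061] turn [-0.064  -0.7833 -0.1503] |d| 0.691 deg 45.8 F [ 0.9 -0.5  1. ] w 1.001 gf 0.0validation failed for argument at $[0]...
```

```bash
python3 -m jog '[{"x":-0.266,"y":-0.274,"z":-0.048,"ax":0,"ay":0,"az":-0.158},{"x":-0.266,"y":-0.274,"z":-0.048,"ax":0,"ay":0,"az":-0.158},{"x":-0.266,"y":-0.274,"z":-0.048,"ax":0,"ay":0,"az":-0.158},{"x":-0.266,"y":-0.274,"z":-0.048,"ax":0,"ay":0,"az":-0.158},{"x":-0.266,"y":-0.274,"z":-0.048,"ax":0,"ay":0,"az":-0.158},{"x":-0.266,"y":-0.274,"z":-0.048,"ax":0,"ay":0,"az":-0.158},{"x":-0.266,"y":-0.274,"z":-0.048,"ax":0,"ay":0,"az":-0.158},{"x":-0.266,"y":-0.274,"z":-0.048,"ax":0,"ay":0,"az":-0.158},{"x":-0.266,"y":-0.274,"z":-0.048,"ax":0,"ay":0,"az":-0.158}]' 0.65 40; python3 -c "
from h import *
go(loc(ST,-.12,.045,.24),ST[2],.785)"
```

```text
t: 1.0
eef_pos: [0.3528, 0.3257, 0.2798]
tool_rot: [0.001, 0.039, 0.999, -0.0]
contact_force: [1.0, 0.7, -0.3]
gripper_width: 0.651
grasp_force: 0.0
t 1.0 shift [-0.1777 -0.2465  0.0551] turn [-0.0044 -0.7837 -0.0091] |d| 0.309 deg 44.9 F [ 1.   0.7 -0.3] w 0.651 gf 0.0
```

```bash
python3 -m jog '[{"x":-0.178,"y":-0.246,"z":0.055,"ax":0,"ay":-0.784,"az":-0.009},{"x":-0.178,"y":-0.246,"z":0.055,"ax":0,"ay":-0.784,"az":-0.009},{"x":-0.178,"y":-0.246,"z":0.055,"ax":0,"ay":-0.784,"az":-0.009},{"x":-0.178,"y":-0.246,"z":0.055,"ax":0,"ay":-0.784,"az":-0.009},{"x":-0.178,"y":-0.246,"z":0.055,"ax":0,"ay":-0.784,"az":-0.009},{"x":-0.178,"y":-0.246,"z":0.055,"ax":0,"ay":-0.784,"az":-0.009},{"x":-0.178,"y":-0.246,"z":0.055,"ax":0,"ay":-0.784,"az":-0.009},{"x":-0.178,"y":-0.246,"z":0.055,"ax":0,"ay":-0.784,"az":-0.009},{"x":-0.178,"y":-0.246,"z":0.055,"ax":0,"ay":-0.784,"az":-0.009}]'; python3 -c "
from h import *
go(loc(ST,-.12,.045,.24),ST[2],.785)
c=camera_params('wrist');im=read_camera('wrist');print(c);cv2.imwrite('pics/w1.png',im[:,:,::-1])
go(loc(ST,0,.045,.218),ST[2],.785)"
```

```text
t: 1.9
eef_pos: [0.4945, 0.1062, 0.2373]
tool_rot: [0.365, 0.03, 0.93, -0.031]
contact_force: [0.6, 0.2, 0.7]
gripper_width: 0.65
grasp_force: 0.0
t 1.9 shift [-0.0048 -0.0383  0.023 ] turn [-0.0333 -0.0351  0.018 ] |d| 0.045 deg 3.0 F [0.6 0.2 0.7] w 0.65 gf 0.0
{'K': array([[371.64829954,   0.        , 320.50392793],
       [  0.        , 371.64829954, 241.63555296],
       [  0.        ,   0.        ,   1.        ]]), 'origin': array([0.35093381, 0.11945588, 0.29534812]), 'attitude': array([ 0.6365894 , -0.3667889 , -0.31696368,  0.59979485])}
t 1.95 shift [-0.078  -0.0294  0.1194] turn [-0.041  -0.036   0.0123] |d| 0.146 deg 3.2 F [-1.5 -0.9 -0.9] w 0.647 gf 0.0
```

View pics/w1.png

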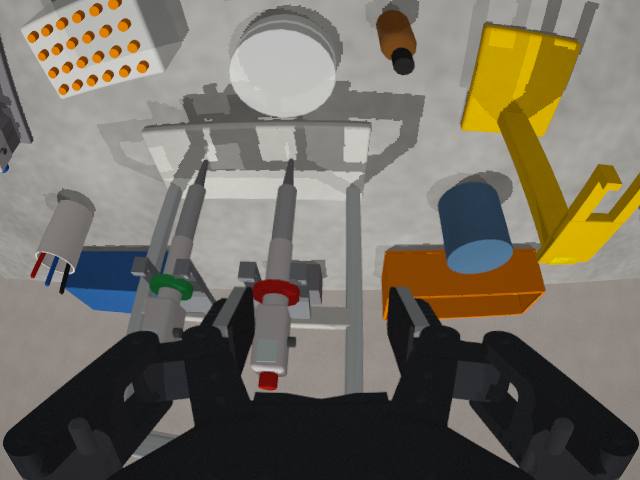

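The wrist view shows red's collar at (276,292) and button at (268,381), and green's collar at (171,287). The fingers straddle a point to the right of red, and the slot of the yellow fork is near (600,200). I'll check these against the fit.

```bash
cat >> h.py <<'E'
def fproj(c,P):
    p=rot(c["attitude"]).inv().apply(np.atleast_2d(P)-c["origin"]); x,y,z=p[:,0],-p[:,1],-p[:,2]
    r=np.hypot(x,y); th=np.arctan2(r,z); return np.c_[c["K"][0,0]*th*x/r+c["K"][0,2],c["K"][1,1]*th*y/r+c["K"][1,2]]
E
python3 -c "
from h import *
c=dict(K=np.array([[371.648,0,320.504],[0,371.648,241.636],[0,0,1]]),origin=np.array([0.35093381, 0.11945588, 0.29534812]),attitude=[ 0.6365894 , -0.3667889 , -0.31696368,  0.59979485])
for y in(.045,-.045): print(fproj(c,[loc(ST,0,y,.179),loc(ST,0,y,.255),loc(ST,0,y,.033)]).round(1).tolist())
print(fproj(c,[loc(YE,.015,.013,.175),loc(YE,.015,-.013,.175),loc(YE,-.03,-.025,.181)]).round(1).tolist())
go(loc(ST,-.1,.045,.218),ST[2],.785)
go(loc(ST,0,.045,.218),ST[2],.785)
"
```

```text
[[276.0, 295.7], [267.6, 391.1], [290.9, 161.2]]
[[171.3, 289.9], [153.9, 378.2], [206.0, 162.0]]
[[612.0, 224.7], [583.4, 224.7], [604.7, 186.9]]
t 1.95 shift [-0.0048 -0.0313  0.0513] turn [-0.041  -0.036   0.0123] |d| 0.06 deg 3.2 F [-1.5 -0.9 -0.9] w 0.647 gf 0.0
t 1.95 shift [-0.078  -0.0294  0.1194] turn [-0.041  -0.036   0.0123] |d| 0.146 deg 3.2 F [-1.5 -0.9 -0.9] w 0.647 gf 0.0
```

```bash
python3 -m jog '[{"x":-0.005,"y":-0.031,"z":0.051,"ax":-0.041,"ay":-0.036,"az":0.012},{"x":-0.005,"y":-0.031,"z":0.051,"ax":-0.041,"ay":-0.036,"az":0.012},{"x":-0.023,"y":-0.031,"z":0.068,"ax":-0.041,"ay":-0.036,"az":0.012},{"x":-0.041,"y":-0.030,"z":0.085,"ax":-0.041,"ay":-0.036,"az":0.012},{"x":-0.060,"y":-0.030,"z":0.102,"ax":-0.041,"ay":-0.036,"az":0.012},{"x":-0.078,"y":-0.030,"z":0.119,"ax":-0.041,"ay":-0.036,"az":0.012},{"x":-0.078,"y":-0.030,"z":0.119,"ax":-0.041,"ay":-0.036,"az":0.012},{"x":-0.078,"y":-0.030,"z":0.119,"ax":-0.041,"ay":-0.036,"az":0.012}]'; python3 -c "
from h import *
im=read_camera('wrist');cv2.imwrite('pics/w2.png',im[:,:,::-1])
im2=read_camera('scene');a=cv2.resize(im2[110:260,330:480],(450,450));b=cv2.resize(im[240:480],(640,240))
cv2.imwrite('pics/w2.png',np.hstack([cv2.resize(im[230:480,190:450],(350,337)),a[:337]])[:,:,::-1])
go(loc(ST,0,.045,.218),ST[2],.785)"
```

```text
t: 2.75
eef_pos: [0.6296, 0.0642, 0.2042]
tool_rot: [0.382, 0.028, 0.924, -0.011]
contact_force: [-1.0, 1.2, 0.2]
gripper_width: 0.649
grasp_force: 0.0
t 2.85 shift [-0.0006 -0.0061  0.0022] turn [ 0.0066 -0.0007  0.0063] |d| 0.006 deg 0.5 F [ 0.1  0.6 -0.5] w 0.646 gf 0.0
```

View pics/w2.png

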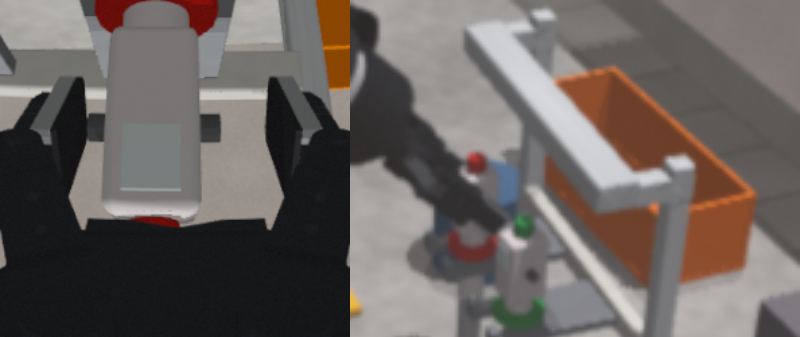

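The studs sit between the pads, but red is about 6 mm left of centre, which matches the computed residual. I'll correct that and close.

```bash
python3 -m jog '[{"x":-0.001,"y":-0.006,"z":0.002,"ax":0.006,"ay":0,"az":0.006},{"x":-0.001,"y":-0.006,"z":0.002,"ax":0.006,"ay":0,"az":0.006},{"x":-0.001,"y":-0.006,"z":0.002,"ax":0.006,"ay":0,"az":0.006}]' && python3 -c "
from h import *
go(loc(ST,0,.045,.218),ST[2],.785)" && python3 -m jog '[{"x":0,"y":0,"z":0,"ax":0,"ay":0,"az":0},{"x":0,"y":0,"z":0,"ax":0,"ay":0,"az":0},{"x":0,"y":0,"z":0,"ax":0,"ay":0,"az":0},{"x":0,"y":0,"z":0,"ax":0,"ay":0,"az":0},{"x":0,"y":0,"z":0,"ax":0,"ay":0,"az":0},{"x":0,"y":0,"z":0,"ax":0,"ay":0,"az":0}]' 0 40; python3 -c "
from h import *
go(loc(ST,0,.045,.218),ST[2],.785)
go(loc(ST,0,.045,.234),ST[2],.785)"
```

```text
t: 3.15
eef_pos: [0.6314, 0.0564, 0.2041]
tool_rot: [0.382, 0.032, 0.923, -0.013]
contact_force: [-0.5, -0.3, 0.6]
gripper_width: 0.646
grasp_force: 0.0
t 3.15 shift [ 0.0015  0.0013 -0.0001] turn [-0.0008  0.0005 -0.0012] |d| 0.002 deg 0.1 F [-0.5 -0.3  0.6] w 0.646 gf 0.0
t: 3.75
eef_pos: [0.6318, 0.0569, 0.2044]
tool_rot: [0.383, 0.032, 0.923, -0.013]
contact_force: [-2.0, 1.0, 4.0]
gripper_width: 0.403
grasp_force: 39.5
t 3.75 shift [ 0.0019  0.0008 -0.0002] turn [-0.0002  0.001  -0.0011] |d| 0.002 deg 0.1 F [-2.  1.  4.] w 0.403 gf 39.5
t 3.75 shift [-0.0094  0.0008 -0.0115] turn [-0.0002  0.001  -0.0011] |d| 0.015 deg 0.1 F [-2.  1.  4.] w 0.403 gf 39.5
```

```bash
python3 -m jog '[{"x":-0.005,"y":0,"z":-0.005,"ax":0,"ay":0,"az":0},{"x":-0.010,"y":0,"z":-0.010,"ax":0,"ay":0,"az":0},{"x":-0.010,"y":0,"z":-0.010,"ax":0,"ay":0,"az":0},{"x":0.004,"y":0,"z":-0.024,"ax":0,"ay":0,"az":0},{"x":0.018,"y":0,"z":-0.038,"ax":0,"ay":0,"az":0},{"x":0.032,"y":0,"z":-0.052,"ax":0,"ay":0,"az":0},{"x":0.046,"y":0,"z":-0.066,"ax":0,"ay":0,"az":0},{"x":0.050,"y":0,"z":-0.070,"ax":0,"ay":0,"az":0},{"x":0.038,"y":0,"z":-0.082,"ax":0,"ay":0,"az":0},{"x":0.022,"y":0,"z":-0.098,"ax":0,"ay":0,"az":0},{"x":0.004,"y":0,"z":-0.116,"ax":0,"ay":0,"az":0},{"x":0.004,"y":0,"z":-0.116,"ax":0,"ay":0,"az":0}]'; python3 -c "
from h import *
go(loc(YE,-.085,0,.28),YE[2],.785)"
```

```text
t: 4.95
eef_pos: [0.5488, 0.063, 0.2866]
tool_rot: [0.385, 0.033, 0.922, -0.013]
contact_force: [1.6, -0.3, -1.4]
gripper_width: 0.4
grasp_force: 40.0
t 4.95 shift [ 0.1026  0.212  -0.0724] turn [-0.0563  0.0053 -0.0591] |d| 0.246 deg 4.7 F [ 1.6 -0.3 -1.4] w 0.4 gf 40.0
```

```bash
python3 -m jog '[{"x":0.007,"y":0.015,"z":-0.005,"ax":-0.005,"ay":0,"az":-0.005},{"x":0.020,"y":0.041,"z":-0.014,"ax":-0.01,"ay":0,"az":-0.01},{"x":0.034,"y":0.070,"z":-0.024,"ax":-0.02,"ay":0,"az":-0.02},{"x":0.048,"y":0.099,"z":-0.034,"ax":-0.03,"ay":0,"az":-0.03},{"x":0.062,"y":0.128,"z":-0.044,"ax":-0.04,"ay":0,"az":-0.04},{"x":0.076,"y":0.157,"z":-0.054,"ax":-0.05,"ay":0,"az":-0.05},{"x":0.089,"y":0.185,"z":-0.063,"ax":-0.056,"ay":0.005,"az":-0.059},{"x":0.098,"y":0.203,"z":-0.069,"ax":-0.056,"ay":0.005,"az":-0.059},{"x":0.103,"y":0.212,"z":-0.072,"ax":-0.056,"ay":0.005,"az":-0.059},{"x":0.103,"y":0.212,"z":-0.072,"ax":-0.056,"ay":0.005,"az":-0.059},{"x":0.103,"y":0.212,"z":-0.072,"ax":-0.056,"ay":0.005,"az":-0.059}]'; python3 -c "
from h import *
go(loc(YE,-.085,0,.235),YE[2],.785)
c=camera_params('wrist')
im=read_camera('wrist');cv2.imwrite('pics/w3.png',im[:,:,::-1])
print(fproj(c,[loc(YE,.015,.013,.175),loc(YE,.015,-.013,.175),loc(YE,-.03,-.025,.181),loc(YE,-.03,.025,.181)]).round(1).tolist())
go(loc(YE,-.085,0,.235),YE[2],.785)
"
```

```text
t: 6.05
eef_pos: [0.4387, 0.2822, 0.2607]
tool_rot: [0.38, -0.005, 0.925, 0.001]
contact_force: [0.2, -0.5, -1.8]
gripper_width: 0.403
grasp_force: 40.1
t 6.05 shift [0.0274 0.0011 0.03  ] turn [-0.0008 -0.0048  0.0012] |d| 0.041 deg 0.3 F [ 0.2 -0.5 -1.8] w 0.403 gf 40.1
[[340.5, 237.8], [304.9, 237.7], [282.8, 208.8], [363.3, 208.9]]
t 6.1 shift [0.0276 0.0016 0.03  ] turn [-0.0017 -0.0046  0.0008] |d| 0.041 deg 0.3 F [ 0.1 -0.3 -2.2] w 0.403 gf 40.1
```

View pics/w3.png

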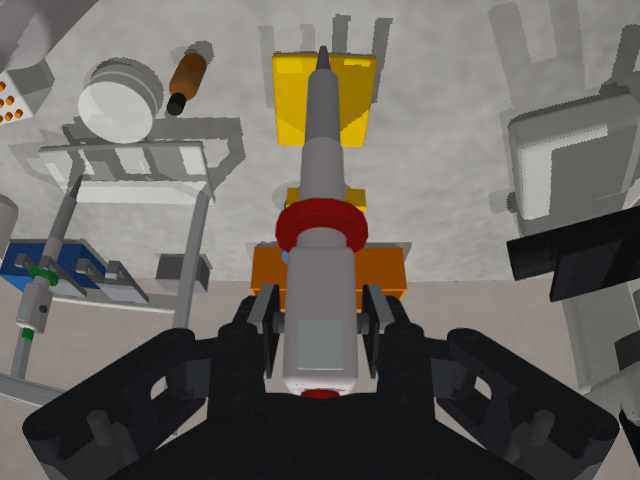

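The wrist view shows red held upright with its collar at (321,225). The yellow prong ends behind it run from about x=287 to 367, a few pixels right of the prediction. I'll measure the yellow extents in code.

```bash
python3 -c "
import cv2,numpy as np
h=cv2.cvtColor(cv2.imread('pics/w3.png'),cv2.COLOR_BGR2HSV)
m=(h[...,0]>18)&(h[...,0]<32)&(h[...,1]>150)&(h[...,2]>60)
for v in range(180,250,3):
  u=np.where(m[v,240:420])[0]+240
  print(v,(u.min(),u.max(),len(u)) if len(u) else '',end='; ')
r=((h[...,0]<6)|(h[...,0]>174))&(h[...,1]>150)
for v in range(200,250,8):
  u=np.where(r[v,240:420])[0]+240; print('r',v,u.min(),u.max(),end='; ')
"
```

```text
180 ; 183 ; 186 ; 189 (np.int64(288), np.int64(363), 30); 192 (np.int64(288), np.int64(364), 30); 195 (np.int64(287), np.int64(364), 31); 198 (np.int64(287), np.int64(364), 32); 201 (np.int64(286), np.int64(364), 32); 204 (np.int64(286), np.int64(365), 18); 207 (np.int64(286), np.int64(365), 11); 210 (np.int64(360), np.int64(364), 5); 213 ; 216 ; 219 ; 222 ; 225 ; 228 ; 231 ; 234 ; 237 ; 240 ; 243 ; 246 ; 249 ; r 200 304 338; r 208 285 355; r 216 279 363; r 224 277 366; r 232 276 367; r 240 278 365; r 248 282 361;
```

```bash
python3 -m jog '[{"x":0.013,"y":0.002,"z":0.015,"ax":0,"ay":0,"az":0},{"x":0.026,"y":0.003,"z":0.030,"ax":0,"ay":0,"az":0},{"x":0.026,"y":0.003,"z":0.030,"ax":0,"ay":0,"az":0},{"x":0.014,"y":0.003,"z":0.042,"ax":0,"ay":0,"az":0},{"x":0.002,"y":0.003,"z":0.054,"ax":0,"ay":0,"az":0},{"x":-0.010,"y":0.003,"z":0.066,"ax":0,"ay":0,"az":0},{"x":-0.022,"y":0.003,"z":0.078,"ax":0,"ay":0,"az":0},{"x":-0.034,"y":0.003,"z":0.090,"ax":0,"ay":0,"az":0},{"x":-0.034,"y":0.003,"z":0.090,"ax":0,"ay":0,"az":0},{"x":-0.034,"y":0.003,"z":0.090,"ax":0,"ay":0,"az":0}]'; python3 -c "
from h import *
Y=(.5105,.2856,.011)
go(loc(Y,0,0,.217),Y[2],.785)
s=read_camera('scene');w=read_camera('wrist')
cv2.imwrite('pics/w4.png',np.hstack([cv2.resize(s[110:230,240:360],(400,400),interpolation=2),cv2.resize(w[140:340,220:420],(400,400),interpolation=2)])[:,:,::-1])"
```

```text
t: 7.1
eef_pos: [0.526, 0.2864, 0.2212]
tool_rot: [0.38, -0.005, 0.925, 0.002]
contact_force: [-0.7, -0.9, -1.5]
gripper_width: 0.4
grasp_force: 40.3
t 7.1 shift [ 0.0138 -0.0006  0.0131] turn [-0.0009 -0.0052  0.0007] |d| 0.019 deg 0.3 F [-0.7 -0.9 -1.5] w 0.4 gf 40.3
```

View pics/w4.png

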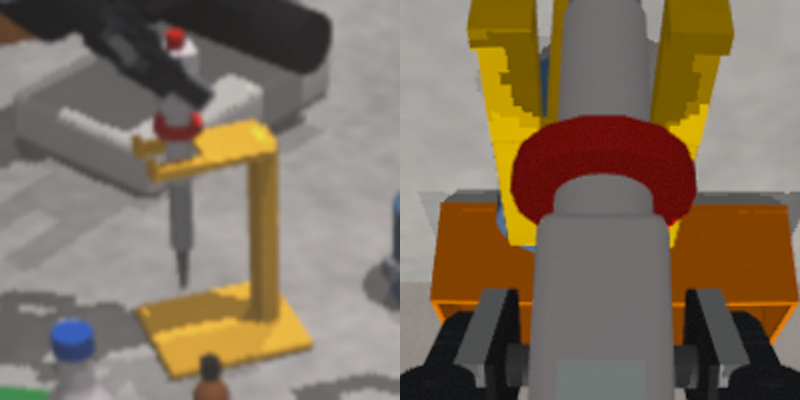

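Red's neck is between the prongs with its collar above them, centred in both views. I'll lower it and release.

```bash
python3 -m jog '[{"x":0.005,"y":0,"z":0.005,"ax":0,"ay":0,"az":0},{"x":0.010,"y":0,"z":0.010,"ax":0,"ay":0,"az":0},{"x":0.013,"y":0,"z":0.013,"ax":0,"ay":0,"az":0},{"x":0.013,"y":0,"z":0.013,"ax":0,"ay":0,"az":0},{"x":0.013,"y":0,"z":0.013,"ax":0,"ay":0,"az":0}]' && python3 -m jog '[{"x":0,"y":0,"z":0,"ax":0,"ay":0,"az":0},{"x":0,"y":0,"z":0,"ax":0,"ay":0,"az":0},{"x":0,"y":0,"z":0,"ax":0,"ay":0,"az":0},{"x":0,"y":0,"z":0,"ax":0,"ay":0,"az":0},{"x":0,"y":0,"z":0,"ax":0,"ay":0,"az":0}]' 0.65; python3 -c "
from h import *
s=read_camera('scene');T=camera_params('scene')
h=cv2.cvtColor(s,cv2.COLOR_RGB2HSV);m=((h[...,0]<6)|(h[...,0]>174))&(h[...,1]>150);m[:,:240]=0;m[:,360:]=0
ys,xs=np.where(m[100:200]);ys+=100
n,l,st,ce=cv2.connectedComponentsWithStats(m[:200].astype(np.uint8));print(st[1:].tolist(),ce[1:].round(1).tolist())
Y=(.5105,.2856,.011);print(proj(T,[loc(Y,0,0,.252),loc(Y,0,0,.179)]).round(1))"
```

```text
t: 7.7
eef_pos: [0.5263, 0.2869, 0.2044]
tool_rot: [0.382, -0.006, 0.924, 0.001]
contact_force: [-5.5, -3.1, 10.8]
gripper_width: 0.405
grasp_force: 40.8
t: 8.2
eef_pos: [0.5257, 0.2866, 0.2029]
tool_rot: [0.38, -0.006, 0.925, 0.002]
contact_force: [0.4, 0.9, -0.2]
gripper_width: 0.646
grasp_force: 0.0
[[290, 125, 5, 5, 19], [286, 152, 14, 6, 45]] [[291.8, 126.9], [293.0, 154.8]]
[[292.3 127.1]
 [293.5 153.5]]
```

```bash
python3 -m jog '[{"x":0.010,"y":0,"z":-0.010,"ax":0,"ay":0,"az":0},{"x":0.030,"y":0,"z":-0.030,"ax":0,"ay":0,"az":0},{"x":0.055,"y":0,"z":-0.055,"ax":0,"ay":0,"az":0},{"x":0.070,"y":0,"z":-0.071,"ax":0,"ay":0,"az":0},{"x":0.035,"y":0,"z":-0.106,"ax":0,"ay":0,"az":0},{"x":0,"y":0,"z":-0.141,"ax":0,"ay":0,"az":0},{"x":-0.007,"y":0,"z":-0.149,"ax":0,"ay":0,"az":0}]'; python3 -c "
from h import *
go(loc(CR,0,0,.26),CR[2],0.)"
```

```text
t: 8.95
eef_pos: [0.4254, 0.2882, 0.3192]
tool_rot: [0.384, -0.006, 0.923, 0.004]
contact_force: [-0.0, -0.4, -0.7]
gripper_width: 0.653
grasp_force: 0.0
t 8.95 shift [-0.0131 -0.5946  0.1249] turn [0.1431 0.7784 0.3386] |d| 0.608 deg 49.3 F [-0.  -0.4 -0.7] w 0.653 gf 0.0
```

```bash
python3 -m jog '[{"x":-0.013,"y":-0.594,"z":0.125,"ax":0.143,"ay":0.778,"az":0.339},{"x":-0.013,"y":-0.594,"z":0.125,"ax":0.143,"ay":0.778,"az":0.339},{"x":-0.013,"y":-0.594,"z":0.125,"ax":0.143,"ay":0.778,"az":0.339},{"x":-0.013,"y":-0.594,"z":0.125,"ax":0.143,"ay":0.778,"az":0.339},{"x":-0.013,"y":-0.594,"z":0.125,"ax":0.143,"ay":0.778,"az":0.339},{"x":-0.013,"y":-0.594,"z":0.125,"ax":0.143,"ay":0.778,"az":0.339},{"x":-0.013,"y":-0.594,"z":0.125,"ax":0.143,"ay":0.778,"az":0.339},{"x":-0.013,"y":-0.594,"z":0.125,"ax":0.143,"ay":0.778,"az":0.339},{"x":-0.013,"y":-0.594,"z":0.125,"ax":0.143,"ay":0.778,"az":0.339},{"x":-0.013,"y":-0.594,"z":0.125,"ax":0.143,"ay":0.778,"az":0.339},{"x":-0.013,"y":-0.594,"z":0.125,"ax":0.143,"ay":0.778,"az":0.339},{"x":-0.013,"y":-0.594,"z":0.125,"ax":0.143,"ay":0.778,"az":0.339}]'; python3 -c "
from h import *
go(loc(CR,0,0,.2),CR[2],0.)"
```

```text
t: 10.15
eef_pos: [0.5211, -0.2604, 0.2406]
tool_rot: [-0.003, 0.172, 0.985, -0.002]
contact_force: [1.1, 0.5, -0.4]
gripper_width: 0.647
grasp_force: 0.0
t 10.15 shift [-0.0252 -0.038   0.0617] turn [-0.005 -0.006 -0.002] |d| 0.077 deg 0.5 F [ 1.1  0.5 -0.4] w 0.647 gf 0.0
```

```bash
python3 -m jog '[{"x":-0.025,"y":-0.038,"z":0.062,"ax":-0.005,"ay":-0.006,"az":0},{"x":-0.025,"y":-0.038,"z":0.062,"ax":-0.005,"ay":-0.006,"az":0},{"x":-0.025,"y":-0.038,"z":0.062,"ax":-0.005,"ay":-0.006,"az":0},{"x":-0.025,"y":-0.038,"z":0.062,"ax":-0.005,"ay":-0.006,"az":0},{"x":-0.025,"y":-0.038,"z":0.062,"ax":-0.005,"ay":-0.006,"az":0}]'; python3 -c "
from h import *
go(loc(CR,0,0,.045),CR[2],0.)
c=camera_params('wrist')
im=read_camera('wrist');cv2.imwrite('pics/w5.png',im[:,:,::-1])
print('collar,button end,barrel end,stud+,stud-',fproj(c,[loc(CR,-.039,0,.045),loc(CR,.037,0,.045),loc(CR,-.145,0,.045),loc(CR,0,.018,.045),loc(CR,0,-.018,.045)]).round(1).tolist())
np.save('c5.npy',np.r_[c['origin'],c['attitude']])"
```

```text
t: 10.65
eef_pos: [0.5328, -0.3024, 0.1808]
tool_rot: [0.002, 0.171, 0.985, -0.0]
contact_force: [0.0, 0.1, -0.2]
gripper_width: 0.649
grasp_force: 0.0
t 10.65 shift [ 0.0009 -0.0028  0.1567] turn [ 0.0003  0.003  -0.0005] |d| 0.157 deg 0.2 F [ 0.   0.1 -0.2] w 0.649 gf 0.0
collar,button end,barrel end,stud+,stud- [[316.9, 177.5], [317.2, 274.1], [316.6, 38.0], [340.6, 228.5], [293.5, 228.6]]
```

View pics/w5.png

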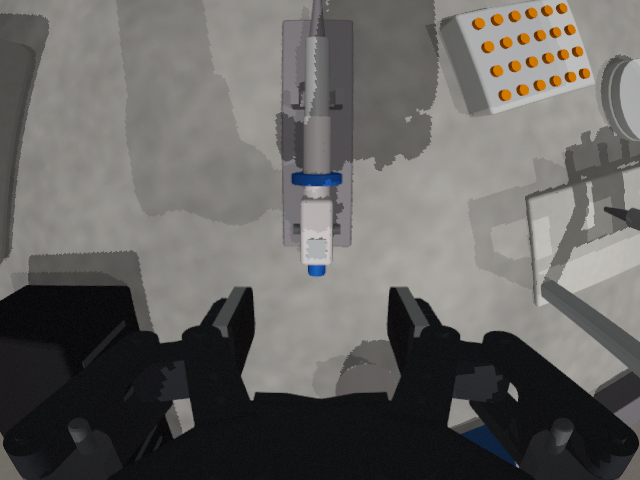

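The wrist view shows blue lying as predicted: collar at (317,180), button end at (317,276), studs near (295,229) and (339,229), all within 2 px. I'll descend and grip.

```bash
python3 -m jog '[{"x":0,"y":-0.003,"z":0.04,"ax":0,"ay":0.003,"az":0},{"x":0,"y":-0.003,"z":0.08,"ax":0,"ay":0.003,"az":0},{"x":0,"y":-0.003,"z":0.11,"ax":0,"ay":0.003,"az":0},{"x":0,"y":-0.003,"z":0.13,"ax":0,"ay":0.003,"az":0},{"x":0,"y":-0.003,"z":0.145,"ax":0,"ay":0.003,"az":0},{"x":0,"y":-0.003,"z":0.155,"ax":0,"ay":0.003,"az":0},{"x":0,"y":-0.003,"z":0.156,"ax":0,"ay":0.003,"az":0},{"x":0,"y":-0.003,"z":0.156,"ax":0,"ay":0.003,"az":0}]' && python3 -c "
from h import *
go(loc(CR,0,0,.045),CR[2],0.)"
```

```text
t: 11.5
eef_pos: [0.5316, -0.3073, 0.024]
tool_rot: [-0.0, 0.172, 0.985, -0.0]
contact_force: [-0.3, 0.5, 0.4]
gripper_width: 0.652
grasp_force: 0.0
t 11.5 shift [ 0.0009  0.0023 -0.    ] turn [-0.0006 -0.0006 -0.0026] |d| 0.002 deg 0.2 F [-0.3  0.5  0.4] w 0.652 gf 0.0
```

```bash
python3 -m jog '[{"x":0,"y":0.002,"z":0,"ax":0,"ay":0,"az":0},{"x":0,"y":0.002,"z":0,"ax":0,"ay":0,"az":0},{"x":0,"y":0.002,"z":0,"ax":0,"ay":0,"az":0},{"x":0,"y":0.002,"z":0,"ax":0,"ay":0,"az":0},{"x":0,"y":0.002,"z":0,"ax":0,"ay":0,"az":0},{"x":0,"y":0.002,"z":0,"ax":0,"ay":0,"az":0}]' 0 60 && python3 -m jog '[{"x":0,"y":0,"z":-0.01,"ax":0,"ay":0,"az":0},{"x":0,"y":0,"z":-0.02,"ax":0,"ay":0,"az":0},{"x":0,"y":0,"z":-0.04,"ax":0,"ay":0,"az":0},{"x":0,"y":0,"z":-0.065,"ax":0,"ay":0,"az":0},{"x":0,"y":0,"z":-0.10,"ax":0,"ay":0,"az":0},{"x":0,"y":0,"z":-0.14,"ax":0,"ay":0,"az":0},{"x":0,"y":0,"z":-0.18,"ax":0,"ay":0,"az":0},{"x":0,"y":0,"z":-0.22,"ax":0,"ay":0,"az":0},{"x":0,"y":0,"z":-0.25,"ax":0,"ay":0,"az":0},{"x":0,"y":0,"z":-0.26,"ax":0,"ay":0,"az":0},{"x":0,"y":0,"z":-0.26,"ax":0,"ay":0,"az":0},{"x":0,"y":0,"z":-0.26,"ax":0,"ay":0,"az":0}]'; python3 -c "
from h import *
go(loc(CR,-.06,0,.305),CR[2],0.785)
go(loc(ST,-.12,.045,.305),ST[2],0.785)"
```

```text
t: 12.1
eef_pos: [0.5325, -0.3053, 0.0245]
tool_rot: [-0.0, 0.173, 0.985, -0.0]
contact_force: [-0.8, 1.1, 6.4]
gripper_width: 0.389
grasp_force: 59.0
t: 13.3
eef_pos: [0.5311, -0.3051, 0.2814]
tool_rot: [-0.002, 0.173, 0.985, 0.0]
contact_force: [0.5, 0.3, -2.6]
gripper_width: 0.392
grasp_force: 59.7
t 13.3 shift [ 0.0449  0.0002 -0.0086] turn [-0.0014 -0.7895 -0.0026] |d| 0.046 deg 45.2 F [ 0.5  0.3 -2.6] w 0.392 gf 59.7
t 13.3 shift [ 0.1454  0.342  -0.0082] turn [-0.109  -0.7843 -0.2641] |d| 0.372 deg 47.8 F [ 0.5  0.3 -2.6] w 0.392 gf 59.7
```

```bash
python3 -m jog '[{"x":0.010,"y":0,"z":-0.002,"ax":0,"ay":-0.13,"az":0},{"x":0.02,"y":0,"z":-0.004,"ax":0,"ay":-0.26,"az":0},{"x":0.03,"y":0,"z":-0.006,"ax":0,"ay":-0.39,"az":0},{"x":0.04,"y":0,"z":-0.008,"ax":0,"ay":-0.52,"az":0},{"x":0.045,"y":0,"z":-0.009,"ax":0,"ay":-0.65,"az":0},{"x":0.045,"y":0,"z":-0.009,"ax":0,"ay":-0.785,"az":0},{"x":0.045,"y":0,"z":-0.009,"ax":0,"ay":-0.785,"az":0},{"x":0.045,"y":0,"z":-0.009,"ax":0,"ay":-0.785,"az":0}]' && python3 -m jog '[{"x":0,"y":0,"z":0,"ax":0,"ay":0,"az":0},{"x":0,"y":0,"z":0,"ax":0,"ay":0,"az":0}]' 0.40 20; python3 -m jog '[{"x":0,"y":0,"z":0,"ax":0,"ay":0,"az":0},{"x":0,"y":0,"z":0,"ax":0,"ay":0,"az":0}]' 0.41 20
```

```text
t: 14.1
eef_pos: [0.4865, -0.2877, 0.2933]
tool_rot: [0.369, 0.158, 0.914, -0.058]
contact_force: [0.1, 0.3, -1.2]
gripper_width: 0.388
grasp_force: 59.8
t: 14.3
eef_pos: [0.487, -0.2897, 0.2947]
tool_rot: [0.369, 0.159, 0.914, -0.059]
contact_force: [0.2, -0.1, -1.5]
gripper_width: 0.398
grasp_force: 36.6
t: 14.5
eef_pos: [0.4893, -0.2879, 0.2963]
tool_rot: [0.37, 0.156, 0.914, -0.058]
contact_force: [0.4, -0.8, -2.9]
gripper_width: 0.413
grasp_force: 19.6
```

```bash
python3 -m jog '[{"x":0,"y":0,"z":0,"ax":0,"ay":0,"az":0},{"x":0,"y":0,"z":0,"ax":0,"ay":0,"az":0}]' 0.414; python3 -m jog '[{"x":0,"y":0,"z":0,"ax":0,"ay":0,"az":0},{"x":0,"y":0,"z":0,"ax":0,"ay":0,"az":0}]' 0.416|tail -2;python3 -m jog '[{"x":0,"y":0,"z":0,"ax":0,"ay":0,"az":0},{"x":0,"y":0,"z":0,"ax":0,"ay":0,"az":0}]' 0.418 |tail -2
```

```text
t: 14.7
eef_pos: [0.4892, -0.288, 0.2964]
tool_rot: [0.37, 0.156, 0.914, -0.059]
contact_force: [0.3, 0.3, -2.2]
gripper_width: 0.416
grasp_force: 12.8
gripper_width: 0.413
grasp_force: 9.4
gripper_width: 0.419
grasp_force: 6.0
```

```bash
cat >> h.py <<'E'
def blue():
    s=read_camera('scene'); h=cv2.cvtColor(s,cv2.COLOR_RGB2HSV)
    m=((h[...,0]>105)&(h[...,0]<125)&(h[...,1]>170)&(h[...,2]>80)).astype(np.uint8)
    n,l,st,ce=cv2.connectedComponentsWithStats(m)
    print([(st[i].tolist(),ce[i].round(1).tolist()) for i in range(1,n) if 8<st[i,4]<600])
    o=get_obs(); g=o["eef_pos"]-.021*rot(o["tool_rot"]).apply([0,0,1]); c=camera_params("scene")
    print("g",g.round(4),"plumb collar,button:",proj(c,g+np.array([[0,0,-.039],[0,0,.031]])).round(1).tolist(),"w",o["gripper_width"],"gf",o["grasp_force"],"t",o["t"])
    return s
E
python3 -m jog '[{"x":0,"y":0,"z":0,"ax":0,"ay":0,"az":0},{"x":0,"y":0,"z":0,"ax":0,"ay":0,"az":0},{"x":0,"y":0,"z":0,"ax":0,"ay":0,"az":0},{"x":0,"y":0,"z":0,"ax":0,"ay":0,"az":0},{"x":0,"y":0,"z":0,"ax":0,"ay":0,"az":0},{"x":0,"y":0,"z":0,"ax":0,"ay":0,"az":0},{"x":0,"y":0,"z":0,"ax":0,"ay":0,"az":0},{"x":0,"y":0,"z":0,"ax":0,"ay":0,"az":0}]' |tail -2; python3 -c "
from h import *
s=blue();cv2.imwrite('pics/s6.png',s[:,:,::-1])"
```

```text
gripper_width: 0.423
grasp_force: 6.0
[([257, 207, 10, 6, 42], [261.4, 209.7]), ([387, 232, 5, 3, 13], [389.0, 233.0]), ([574, 289, 43, 34, 463], [593.3, 307.4]), ([572, 291, 4, 5, 9], [573.8, 293.2]), ([579, 292, 6, 7, 19], [581.3, 295.5]), ([600, 301, 7, 3, 10], [603.4, 302.1]), ([582, 320, 9, 7, 21], [585.5, 322.9])]
g [ 0.4747 -0.2842  0.3115] plumb collar,button: [[383.9, 268.1], [386.4, 234.5]] w 0.4157584494068262 gf 5.965460389852524 t 15.95
```

```bash
cat >> h.py <<'E'
def wblue():
    o=get_obs(); Rt=rot(o["tool_rot"]); g=o["eef_pos"]-.021*Rt.apply([0,0,1]); c=camera_params("wrist"); s=read_camera('wrist'); h=cv2.cvtColor(s,cv2.COLOR_RGB2HSV)
    m=((h[...,0]>105)&(h[...,0]<125)&(h[...,1]>170)&(h[...,2]>50)).astype(np.uint8)
    n,l,st,ce=cv2.connectedComponentsWithStats(m)
    print([(st[i].tolist(),ce[i].round(1).tolist()) for i in range(1,n) if 20<st[i,4]])
    yw=Rt.apply([0,1,0]); f=np.cross(yw,[0,0,1]); f/=np.linalg.norm(f)  # horizontal forward
    for a in (-10,0,10,20,30):
        d=np.array([0,0,-1])*np.cos(np.radians(a))-f*np.sin(np.radians(a))
        print("tilt",a,"collar",fproj(c,g+.039*d).round(1).tolist(),"tip",fproj(c,g+.185*d).round(1).tolist())
    return s
E
python3 -c "
from h import *
s=wblue();cv2.imwrite('pics/w6.png',s[:,:,::-1])
print(s[60:300:12,320].tolist())"
```

```text
[([274, 197, 190, 86, 7685], [375.7, 228.6]), ([420, 255, 44, 21, 265], [444.2, 265.9]), ([303, 391, 37, 8, 223], [320.7, 393.9])]
tilt -10 collar [[320.2, 249.4]] tip [[318.7, 93.5]]
tilt 0 collar [[320.1, 240.0]] tip [[318.5, 54.1]]
tilt 10 collar [[320.1, 232.4]] tip [[318.3, 13.7]]
tilt 20 collar [[320.1, 227.0]] tip [[318.1, -27.9]]
tilt 30 collar [[320.2, 224.3]] tip [[317.9, -71.3]]
[[110, 111, 111], [111, 111, 112], [111, 111, 112], [112, 111, 112], [112, 111, 111], [112, 112, 113], [136, 133, 132], [136, 132, 132], [136, 132, 131], [137, 133, 133], [136, 133, 133], [137, 134, 133], [17, 59, 119], [20, 67, 135], [138, 134, 133], [137, 133, 132], [136, 131, 131], [136, 132, 131], [137, 134, 133], [137, 132, 132]]
```

```bash
python3 -c "
import cv2,numpy as np
for f in('pics/w3.png','pics/w6.png'):
  g=cv2.cvtColor(cv2.imread(f),cv2.COLOR_BGR2GRAY)
  for v in range(10,130,6):
    r=g[v,290:350].astype(int); print(f[5:7],v,r[::4].tolist()) if 'w6' in f else 0
s=cv2.imread('pics/w6.png')
print([ (v,s[v,320].tolist()) for v in range(190,246,5)])"
```

```text
w6 10 [150, 151, 150, 151, 151, 151, 151, 150, 150, 150, 150, 151, 150, 150, 150]
w6 16 [150, 151, 151, 152, 151, 151, 151, 151, 150, 151, 150, 150, 150, 150, 149]
w6 22 [150, 150, 150, 151, 152, 144, 133, 77, 78, 150, 143, 151, 150, 150, 147]
w6 28 [151, 151, 151, 134, 129, 73, 72, 74, 76, 75, 128, 151, 151, 150, 141]
w6 34 [152, 151, 151, 134, 93, 77, 74, 75, 75, 73, 151, 150, 151, 150, 137]
w6 40 [152, 152, 152, 138, 152, 153, 77, 77, 76, 74, 129, 151, 151, 151, 123]
w6 46 [152, 152, 152, 149, 152, 153, 73, 77, 76, 73, 97, 151, 149, 150, 131]
w6 52 [152, 152, 152, 135, 153, 105, 108, 109, 109, 109, 108, 150, 151, 151, 135]
w6 58 [152, 153, 152, 135, 99, 104, 107, 109, 110, 110, 109, 106, 150, 151, 179]
w6 64 [146, 152, 152, 153, 99, 105, 106, 109, 109, 110, 111, 107, 151, 151, 179]
w6 70 [177, 178, 179, 179, 101, 105, 107, 111, 110, 114, 111, 106, 188, 185, 183]
w6 76 [179, 180, 182, 183, 102, 105, 107, 111, 109, 114, 110, 106, 187, 185, 183]
w6 82 [180, 180, 180, 181, 102, 106, 109, 112, 110, 113, 111, 108, 182, 182, 183]
w6 88 [180, 177, 174, 173, 102, 106, 108, 110, 111, 112, 112, 107, 175, 184, 183]
w6 94 [176, 176, 177, 178, 102, 106, 110, 111, 111, 110, 113, 108, 161, 185, 185]
w6 100 [180, 181, 186, 175, 102, 106, 109, 112, 111, 110, 108, 107, 154, 180, 180]
w6 106 [178, 180, 183, 150, 102, 107, 110, 111, 111, 111, 109, 104, 138, 180, 180]
w6 112 [176, 177, 180, 144, 105, 106, 110, 111, 111, 110, 109, 103, 119, 182, 180]
w6 118 [179, 179, 180, 119, 104, 106, 110, 112, 112, 112, 108, 103, 101, 183, 181]
w6 124 [182, 180, 181, 107, 104, 107, 110, 112, 111, 110, 109, 104, 97, 180, 176]
[(190, [133, 134, 137]), (195, [128, 118, 116]), (200, [120, 60, 19]), (205, [119, 60, 19]), (210, [122, 63, 19]), (215, [136, 69, 22]), (220, [106, 52, 17]), (225, [125, 112, 107]), (230, [134, 134, 138]), (235, [133, 133, 137]), (240, [132, 133, 137]), (245, [132, 133, 137])]
```

```bash
cat >> h.py <<'E'
def tip(s):
    g=cv2.cvtColor(s,cv2.COLOR_RGB2GRAY)
    v=[v for v in range(0,130) if (g[v,312:328]<95).sum()>=2]; return v[:2]
E
python3 -m jog '[{"x":0,"y":0,"z":0,"ax":0,"ay":0,"az":0},{"x":0,"y":0,"z":0,"ax":0,"ay":0,"az":0},{"x":0,"y":0,"z":0,"ax":0,"ay":0,"az":0},{"x":0,"y":0,"z":0,"ax":0,"ay":0,"az":0},{"x":0,"y":0,"z":0,"ax":0,"ay":0,"az":0},{"x":0,"y":0,"z":0,"ax":0,"ay":0,"az":0}]' 0.419 |tail -2; python3 -c "
from h import *
s=wblue();print('tip',tip(s))
import cv2
print('red ref',tip(cv2.imread('pics/w3.png')[:,:,::-1]))
c=camera_params('wrist')
o=get_obs();Rt=rot(o['tool_rot']);z=Rt.apply([0,0,1]);print('lean',np.degrees(np.arccos(-z[2])))
go(loc(ST,-.12,.045,.28),ST[2],0.785)"
```

```text
gripper_width: 0.42
grasp_force: 4.3
[([275, 197, 189, 88, 7969], [378.1, 230.2]), ([303, 391, 37, 8, 222], [320.7, 393.9])]
tilt -10 collar [[320.2, 249.4]] tip [[318.7, 93.5]]
tilt 0 collar [[320.2, 239.9]] tip [[318.5, 54.1]]
tilt 10 collar [[320.1, 232.3]] tip [[318.3, 13.7]]
tilt 20 collar [[320.2, 227.0]] tip [[318.1, -28.0]]
tilt 30 collar [[320.2, 224.3]] tip [[318.0, -71.4]]
tip [23, 24]
red ref [46, 47]
lean 44.05939907455278
t 16.65 shift [ 0.0931  0.3419 -0.0427] turn [-0.1826 -0.0148 -0.1975] |d| 0.357 deg 15.4 F [-0.5 -1.  -2.5] w 0.419 gf 4.3
```

```bash
python3 -m jog '[{"x":0,"y":0,"z":0,"ax":0,"ay":0,"az":0},{"x":0,"y":0,"z":0,"ax":0,"ay":0,"az":0},{"x":0,"y":0,"z":0,"ax":0,"ay":0,"az":0},{"x":0,"y":0,"z":0,"ax":0,"ay":0,"az":0}]' 0 45 |tail -2; python3 -c "
from h import *
s=read_camera('wrist');print('tip',tip(s))
go(loc(ST,-.12,.045,.28),ST[2],0.87)"
```

```text
gripper_width: 0.393
grasp_force: 44.8
tip [23, 24]
t 17.1 shift [ 0.0914  0.3423 -0.0428] turn [-0.191  -0.0993 -0.1898] |d| 0.357 deg 16.4 F [ 0.1  0.3 -1.8] w 0.396 gf 44.8
```

```bash
python3 -m jog '[{"x":0.005,"y":0.017,"z":-0.002,"ax":-0.01,"ay":-0.005,"az":-0.01},{"x":0.014,"y":0.051,"z":-0.006,"ax":-0.03,"ay":-0.015,"az":-0.03},{"x":0.023,"y":0.086,"z":-0.011,"ax":-0.05,"ay":-0.025,"az":-0.05},{"x":0.032,"y":0.120,"z":-0.015,"ax":-0.07,"ay":-0.035,"az":-0.07},{"x":0.041,"y":0.155,"z":-0.020,"ax":-0.09,"ay":-0.045,"az":-0.09},{"x":0.050,"y":0.190,"z":-0.024,"ax":-0.11,"ay":-0.055,"az":-0.11},{"x":0.060,"y":0.225,"z":-0.028,"ax":-0.13,"ay":-0.065,"az":-0.13},{"x":0.069,"y":0.260,"z":-0.032,"ax":-0.15,"ay":-0.075,"az":-0.15},{"x":0.078,"y":0.295,"z":-0.037,"ax":-0.17,"ay":-0.085,"az":-0.17},{"x":0.087,"y":0.325,"z":-0.041,"ax":-0.191,"ay":-0.095,"az":-0.19},{"x":0.091,"y":0.342,"z":-0.043,"ax":-0.191,"ay":-0.099,"az":-0.19},{"x":0.091,"y":0.342,"z":-0.043,"ax":-0.191,"ay":-0.099,"az":-0.19}]'; python3 -m jog '[{"x":0,"y":0,"z":0,"ax":0,"ay":0,"az":0},{"x":0,"y":0,"z":0,"ax":0,"ay":0,"az":0}]'|head -2; python3 -c "
from h import *
s=wblue();print('tip',tip(s));cv2.imwrite('pics/w7.png',s[:,:,::-1]);blue()
go(loc(ST,-.08,.045,.235),ST[2],0.87)
go(loc(ST,0,.045,.235),ST[2],0.87)"
```

```text
t: 18.3
eef_pos: [0.52, 0.0502, 0.2928]
tool_rot: [0.397, 0.022, 0.918, 0.002]
contact_force: [0.8, 0.1, -2.0]
gripper_width: 0.397
grasp_force: 45.2
t: 18.5
eef_pos: [0.5191, 0.0473, 0.2923]
[([274, 197, 94, 50, 2989], [320.4, 218.0]), ([68, 204, 106, 70, 5252], [125.1, 238.3]), ([56, 207, 14, 34, 147], [62.2, 223.6]), ([189, 215, 12, 15, 97], [193.6, 224.1]), ([182, 253, 14, 19, 214], [188.9, 262.2]), ([303, 390, 37, 9, 247], [320.8, 393.5])]
tilt -10 collar [[319.5, 247.0]] tip [[315.4, 83.5]]
tilt 0 collar [[319.4, 238.0]] tip [[314.8, 43.9]]
tilt 10 collar [[319.4, 231.0]] tip [[314.3, 3.2]]
tilt 20 collar [[319.4, 226.2]] tip [[313.9, -38.8]]
tilt 30 collar [[319.5, 224.3]] tip [[313.6, -82.8]]
tip [22, 23]
[([574, 283, 8, 8, 20], [577.8, 286.9]), ([565, 286, 4, 5, 9], [566.7, 287.9]), ([569, 291, 8, 5, 27], [572.3, 292.7])]
g [0.5039 0.0478 0.3067] plumb collar,button: [[326.0, 169.5], [325.8, 139.8]] w 0.3948737055023133 gf 45.21058738231659 t 18.6
t 18.6 shift [0.0299 0.0155 0.0721] turn [ 0.0335 -0.0558 -0.0006] |d| 0.08 deg 3.7 F [ 0.7  0.4 -1.9] w 0.395 gf 45.2
t 18.6 shift [-0.025   0.0135  0.1302] turn [ 0.0335 -0.0558 -0.0006] |d| 0.133 deg 3.7 F [ 0.7  0.4 -1.9] w 0.395 gf 45.2
```

```bash
python3 -m jog '[{"x":0.008,"y":0.004,"z":0.018,"ax":0.008,"ay":-0.014,"az":0},{"x":0.015,"y":0.008,"z":0.036,"ax":0.016,"ay":-0.028,"az":0},{"x":0.022,"y":0.012,"z":0.054,"ax":0.024,"ay":-0.042,"az":0},{"x":0.030,"y":0.0155,"z":0.072,"ax":0.033,"ay":-0.056,"az":0},{"x":0.030,"y":0.0155,"z":0.072,"ax":0.033,"ay":-0.056,"az":0},{"x":0.030,"y":0.0155,"z":0.072,"ax":0.033,"ay":-0.056,"az":0},{"x":0.030,"y":0.0155,"z":0.072,"ax":0.033,"ay":-0.056,"az":0}]'; python3 -c "
from h import *
s=wblue();print('tip',tip(s));cv2.imwrite('pics/w8.png',s[:,:,::-1]);blue()
c=camera_params('wrist');print('lips',fproj(c,[loc(ST,-.03,.045+d,.181) for d in(-.025,.025)]).round(1).tolist())
go(loc(ST,-.08,.045,.235),ST[2],0.87)
go(loc(ST,0,.045,.235),ST[2],0.87)"
```

```text
t: 19.3
eef_pos: [0.5319, 0.0461, 0.2918]
tool_rot: [0.395, 0.026, 0.918, -0.003]
contact_force: [-0.3, -0.1, -1.7]
gripper_width: 0.393
grasp_force: 45.3
[([274, 197, 94, 51, 2990], [320.4, 217.9]), ([68, 200, 105, 71, 5238], [123.4, 234.7]), ([54, 202, 15, 34, 152], [60.5, 218.6]), ([188, 209, 10, 15, 95], [192.5, 217.9]), ([180, 248, 13, 21, 206], [186.4, 258.5]), ([303, 390, 37, 9, 242], [320.7, 393.6])]
tilt -10 collar [[320.2, 247.1]] tip [[317.3, 83.9]]
tilt 0 collar [[320.1, 238.1]] tip [[316.9, 44.2]]
tilt 10 collar [[320.1, 231.0]] tip [[316.6, 3.6]]
tilt 20 collar [[320.1, 226.3]] tip [[316.3, -38.4]]
tilt 30 collar [[320.2, 224.3]] tip [[316.1, -82.3]]
tip [20, 21]
[([568, 289, 8, 6, 20], [572.0, 292.0]), ([565, 301, 4, 7, 12], [566.7, 304.2]), ([565, 307, 7, 6, 13], [568.6, 309.9])]
g [0.5166 0.0467 0.3061] plumb collar,button: [[331.8, 168.8], [331.8, 139.1]] w 0.3986708015838793 gf 45.28088986873627 t 19.4
lips [[307.8, 176.3], [379.9, 176.7]]
t 19.4 shift [0.0381 0.017  0.0623] turn [ 0.0231 -0.0576  0.0004] |d| 0.075 deg 3.6 F [-0.  -0.8 -1.6] w 0.399 gf 45.3
t 19.4 shift [-0.0169  0.0156  0.1204] turn [ 0.0231 -0.0576  0.0004] |d| 0.123 deg 3.6 F [-0.  -0.8 -1.6] w 0.399 gf 45.3
```

View pics/w8.png

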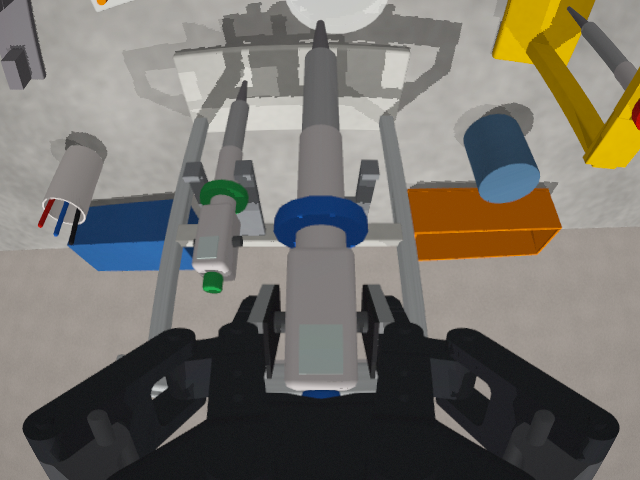

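The wrist view shows blue nearly plumb between the pads, with its collar at (320,222), tip at (320,20) and the empty fork behind it. The 0.87 lean target seems to be out of reach, so I'll check the joints.

```bash
python3 -c "
from h import *
o=get_obs();print(np.round(o['q'],3));z=rot(o['tool_rot']).apply([0,0,1]);print(np.arccos(-z[2]),np.arctan2(z[1],z[0]))
for x,zz in((-.08,.28),(-.08,.24),(0.003,.236),(0.003,.216)): go(loc(ST,x,.045,zz),ST[2],0.785)"
```

```text
[ 1.351 -0.336 -1.409  2.339 -1.366  0.17   2.613]
0.8126839168499949 -0.036772829068562225
t 19.4 shift [0.0072 0.0177 0.0314] turn [0.0231 0.0274 0.0014] |d| 0.037 deg 2.1 F [-0.  -0.8 -1.6] w 0.399 gf 45.3
t 19.4 shift [0.0363 0.0171 0.0589] turn [0.0231 0.0274 0.0014] |d| 0.071 deg 2.1 F [-0.  -0.8 -1.6] w 0.399 gf 45.3
t 19.4 shift [-0.0179  0.0155  0.1219] turn [0.0231 0.0274 0.0014] |d| 0.124 deg 2.1 F [-0.  -0.8 -1.6] w 0.399 gf 45.3
t 19.4 shift [-0.0034  0.0152  0.1356] turn [0.0231 0.0274 0.0014] |d| 0.137 deg 2.1 F [-0.  -0.8 -1.6] w 0.399 gf 45.3
```

```bash
python3 -m jog '[{"x":0.003,"y":0.009,"z":0.015,"ax":0.012,"ay":0.05,"az":0},{"x":0.007,"y":0.018,"z":0.031,"ax":0.023,"ay":0.11,"az":0},{"x":0.007,"y":0.018,"z":0.031,"ax":0.023,"ay":0.11,"az":0},{"x":0.007,"y":0.018,"z":0.031,"ax":0.023,"ay":0.11,"az":0}]'; python3 -c "
from h import *
o=get_obs();print(np.round(o['q'],3));z=rot(o['tool_rot']).apply([0,0,1]);print(np.arccos(-z[2]),np.arctan2(z[1],z[0]))
for x,zz in((-.08,.24),(0.003,.236)): go(loc(ST,x,.045,zz),ST[2],0.785)"
```

```text
t: 19.8
eef_pos: [0.5003, 0.0823, 0.2613]
tool_rot: [0.311, 0.01, 0.95, 0.038]
contact_force: [-0.2, 0.6, -1.7]
gripper_width: 0.395
grasp_force: 45.3
[ 1.234 -0.19  -1.408  2.307 -0.477  0.252  1.744]
0.6373820985967128 0.11056885183797407
t 19.8 shift [-0.02   -0.022   0.0575] turn [ 0.1071 -0.1544  0.0053] |d| 0.065 deg 10.8 F [-0.2  0.6 -1.7] w 0.395 gf 45.3
t 19.8 shift [-0.0846 -0.0284  0.1093] turn [ 0.1071 -0.1544  0.0053] |d| 0.141 deg 10.8 F [-0.2  0.6 -1.7] w 0.395 gf 45.3
```

```bash
cat >> h.py <<'E'
def q():
    o=get_obs();z=rot(o['tool_rot']).apply([0,0,1]);y=rot(o['tool_rot']).apply([0,1,0]);print("q",np.round(o['q'],2),"lean",np.arccos(-z[2]).round(3),"yaw",np.arctan2(-y[0],y[1]).round(3),"tcp",np.round(o['eef_pos'],3))
E
python3 -c "
from h import *
q()
go(np.array([.5,-.12,.33]),-.2,0.4)"
```

```text
q [ 1.23 -0.19 -1.41  2.31 -0.48  0.25  1.74] lean 0.637 yaw 0.005 tcp [0.5   0.082 0.261]
t 19.8 shift [-0.0438 -0.1995 -0.0485] turn [0.169  0.2244 0.1403] |d| 0.21 deg 18.0 F [-0.2  0.6 -1.7] w 0.395 gf 45.3
```

```bash
python3 -m jog '[{"x":-0.010,"y":-0.02,"z":-0.02,"ax":0.01,"ay":0.0,"az":0.01},{"x":-0.015,"y":-0.05,"z":-0.03,"ax":0.03,"ay":0.0,"az":0.02},{"x":-0.02,"y":-0.08,"z":-0.04,"ax":0.05,"ay":0.03,"az":0.04},{"x":-0.03,"y":-0.11,"z":-0.048,"ax":0.08,"ay":0.08,"az":0.06},{"x":-0.035,"y":-0.14,"z":-0.048,"ax":0.11,"ay":0.13,"az":0.09},{"x":-0.04,"y":-0.17,"z":-0.048,"ax":0.14,"ay":0.18,"az":0.12},{"x":-0.044,"y":-0.2,"z":-0.048,"ax":0.169,"ay":0.224,"az":0.14},{"x":-0.044,"y":-0.2,"z":-0.048,"ax":0.169,"ay":0.224,"az":0.14}]'; python3 -c "
from h import *
q()
go(np.array([.58,-.24,.33]),-.3,0.2)"
```

```text
t: 20.6
eef_pos: [0.5099, -0.1273, 0.3115]
tool_rot: [0.2, 0.101, 0.974, -0.019]
contact_force: [-0.6, -0.9, -1.7]
gripper_width: 0.394
grasp_force: 45.4
q [ 1.4   0.02 -1.26  2.04  0.06  0.69  1.47] lean 0.404 yaw -0.206 tcp [ 0.51  -0.127  0.311]
t 20.6 shift [-0.0875 -0.0964  0.0393] turn [0.031  0.2033 0.0886] |d| 0.136 deg 12.8 F [-0.6 -0.9 -1.7] w 0.394 gf 45.4
```

```bash
python3 -m jog '[{"x":-0.02,"y":-0.02,"z":0.01,"ax":0,"ay":0.05,"az":0.02},{"x":-0.04,"y":-0.045,"z":0.02,"ax":0.01,"ay":0.1,"az":0.04},{"x":-0.065,"y":-0.07,"z":0.03,"ax":0.02,"ay":0.15,"az":0.06},{"x":-0.088,"y":-0.096,"z":0.039,"ax":0.031,"ay":0.2,"az":0.089},{"x":-0.088,"y":-0.096,"z":0.039,"ax":0.031,"ay":0.2,"az":0.089}]' >/dev/null; python3 -c "
from h import *
q()"; python3 -m jog '[{"x":0,"y":0,"z":0,"ax":0,"ay":0,"az":0},{"x":0,"y":0,"z":0,"ax":0,"ay":0,"az":0},{"x":0,"y":0,"z":0,"ax":0,"ay":0,"az":0}]' >/dev/null; python3 -c "
from h import *
q()
go(np.array([.62,-.15,.55]),-.2,0.2)
go(np.array([.62,.1,.55]),0.1,0.2)"
```

```text
q [ 1.11  0.44 -1.09  1.68  0.48  1.09  1.18] lean 0.201 yaw -0.3 tcp [ 0.586 -0.24   0.307]
q [ 1.11  0.43 -1.1   1.69  0.48  1.09  1.18] lean 0.203 yaw -0.293 tcp [ 0.583 -0.234  0.31 ]
t 21.4 shift [-0.0589  0.091  -0.2127] turn [-0.0218  0.0026 -0.0901] |d| 0.239 deg 5.3 F [ 0.  -0.9 -2.3] w 0.398 gf 45.5
t 21.4 shift [ 0.0119  0.3316 -0.2281] turn [-0.0818  0.0021 -0.384 ] |d| 0.403 deg 22.5 F [ 0.  -0.9 -2.3] w 0.398 gf 45.5
```

```bash
python3 -m jog '[{"x":-0.01,"y":0.01,"z":-0.04,"ax":0,"ay":0,"az":0},{"x":-0.02,"y":0.02,"z":-0.085,"ax":-0.01,"ay":0,"az":-0.02},{"x":-0.03,"y":0.04,"z":-0.13,"ax":-0.01,"ay":0,"az":-0.05},{"x":-0.045,"y":0.065,"z":-0.175,"ax":-0.02,"ay":0,"az":-0.07},{"x":-0.059,"y":0.091,"z":-0.213,"ax":-0.022,"ay":0,"az":-0.09},{"x":-0.05,"y":0.131,"z":-0.216,"ax":-0.03,"ay":0,"az":-0.14},{"x":-0.035,"y":0.171,"z":-0.219,"ax":-0.04,"ay":0,"az":-0.19},{"x":-0.02,"y":0.211,"z":-0.222,"ax":-0.05,"ay":0,"az":-0.24},{"x":-0.01,"y":0.251,"z":-0.224,"ax":-0.06,"ay":0,"az":-0.29},{"x":0,"y":0.291,"z":-0.226,"ax":-0.07,"ay":0,"az":-0.34},{"x":0.012,"y":0.332,"z":-0.228,"ax":-0.082,"ay":0,"az":-0.384},{"x":0.012,"y":0.332,"z":-0.228,"ax":-0.082,"ay":0,"az":-0.384}]' >/dev/null; python3 -c "
from h import *
q()
go(np.array([.5,.3,.5]),0.3,0.2)
go(np.array([.42,.22,.35]),0.1,0.5)"
```

```text
q [ 0.58  0.38 -1.25  1.29  0.45  1.54  1.1 ] lean 0.203 yaw 0.112 tcp [0.622 0.108 0.53 ]
t 22.6 shift [0.1042 0.2051 0.0307] turn [-0.0359  0.0035 -0.1848] |d| 0.232 deg 10.8 F [-0.7  0.5 -2.2] w 0.399 gf 45.6
t 22.6 shift [0.2147 0.1333 0.1588] turn [ 0.0058 -0.2967  0.0104] |d| 0.298 deg 17.0 F [-0.7  0.5 -2.2] w 0.399 gf 45.6
```

```bash
python3 -m jog '[{"x":0.02,"y":0.04,"z":0.01,"ax":-0.01,"ay":0,"az":-0.06},{"x":0.04,"y":0.08,"z":0.015,"ax":-0.02,"ay":0,"az":-0.12},{"x":0.06,"y":0.12,"z":0.02,"ax":-0.03,"ay":0,"az":-0.18},{"x":0.08,"y":0.16,"z":0.02,"ax":-0.04,"ay":0,"az":-0.25},{"x":0.1,"y":0.2,"z":0.02,"ax":-0.05,"ay":0,"az":-0.32},{"x":0.11,"y":0.24,"z":0.02,"ax":-0.06,"ay":0,"az":-0.38},{"x":0.11,"y":0.24,"z":0.02,"ax":-0.06,"ay":0,"az":-0.38}]' >/dev/null; python3 -c "
from h import *
q()
go(np.array([.40,.28,.40]),0.2,0.4)
go(np.array([.40,.18,.36]),0,0.6)"
```

```text
q [ 0.29  0.33 -1.34  1.45  0.44  1.45  1.04] lean 0.201 yaw 0.495 tcp [0.493 0.334 0.488]
t 23.3 shift [ 0.119  -0.0041  0.0859] turn [ 0.072  -0.1957  0.2874] |d| 0.147 deg 20.3 F [ 0.6  0.  -2.6] w 0.393 gf 45.7
t 23.3 shift [ 0.1709 -0.0947  0.1157] turn [ 0.1795 -0.3873  0.4654] |d| 0.227 deg 36.2 F [ 0.6  0.  -2.6] w 0.393 gf 45.7
```

```bash
python3 -c "
from h import *
go(np.array([.43,.2,.36]),0,0.5)"; python3 -m jog '[{"x":0.02,"y":-0.01,"z":0.015,"ax":0.02,"ay":-0.04,"az":0.06},{"x":0.045,"y":-0.02,"z":0.03,"ax":0.05,"ay":-0.09,"az":0.13},{"x":0.07,"y":-0.035,"z":0.05,"ax":0.08,"ay":-0.14,"az":0.2},{"x":0.095,"y":-0.05,"z":0.07,"ax":0.1,"ay":-0.19,"az":0.27},{"x":0.12,"y":-0.065,"z":0.09,"ax":0.12,"ay":-0.24,"az":0.34},{"x":0.136,"y":-0.08,"z":0.11,"ax":0.14,"ay":-0.28,"az":0.42},{"x":0.136,"y":-0.08,"z":0.12,"ax":0.15,"ay":-0.29,"az":0.47},{"x":0.136,"y":-0.08,"z":0.12,"ax":0.15,"ay":-0.29,"az":0.47}]' >/dev/null; python3 -c "
from h import *
q()
go(np.array([.43,.2,.36]),0,0.5)
go(loc(ST,-.09,.045,.24),ST[2],0.74)"
```

```text
t 23.3 shift [ 0.1374 -0.0905  0.1235] turn [ 0.1555 -0.2894  0.4725] |d| 0.206 deg 33.0 F [ 0.6  0.  -2.6] w 0.393 gf 45.7
q [ 0.73 -0.31 -1.21  2.1  -0.06  0.72  1.07] lean 0.498 yaw -0.01 tcp [0.438 0.203 0.343]
t 24.1 shift [-0.0012 -0.0032  0.0021] turn [-0.0058 -0.0024 -0.0082] |d| 0.004 deg 0.6 F [ 0.   0.7 -1.8] w 0.396 gf 45.8
t 24.1 shift [-0.0341 -0.1381  0.1534] turn [ 0.0332 -0.2423  0.0486] |d| 0.209 deg 14.3 F [ 0.   0.7 -1.8] w 0.396 gf 45.8
```

```bash
python3 -m jog '[{"x":-0.006,"y":-0.01,"z":0.03,"ax":0,"ay":0,"az":0},{"x":-0.01,"y":-0.03,"z":0.06,"ax":0.01,"ay":0,"az":0},{"x":-0.015,"y":-0.055,"z":0.09,"ax":0.01,"ay":0,"az":0.01},{"x":-0.02,"y":-0.08,"z":0.11,"ax":0.02,"ay":-0.03,"az":0.02},{"x":-0.025,"y":-0.105,"z":0.13,"ax":0.03,"ay":-0.08,"az":0.03},{"x":-0.03,"y":-0.125,"z":0.145,"ax":0.033,"ay":-0.13,"az":0.04},{"x":-0.034,"y":-0.138,"z":0.153,"ax":0.033,"ay":-0.18,"az":0.049},{"x":-0.034,"y":-0.138,"z":0.153,"ax":0.033,"ay":-0.242,"az":0.049},{"x":-0.034,"y":-0.138,"z":0.153,"ax":0.033,"ay":-0.242,"az":0.049}]' >/dev/null; python3 -c "
from h import *
q()
go(loc(ST,-.09,.045,.24),ST[2],0.74)
go(loc(ST,-.06,.045,.235),ST[2],0.785)"
```

```text
q [ 0.63  0.15 -1.08  2.35  1.54  0.44 -0.28] lean 0.74 yaw -0.066 tcp [0.541 0.065 0.225]
t 25.0 shift [ 0.0015 -0.0015 -0.0002] turn [ 0.0042 -0.0002 -0.0009] |d| 0.002 deg 0.2 F [-0.8  0.2 -2.4] w 0.394 gf 45.8
t 25.0 shift [-0.0182 -0.0016  0.0237] turn [ 0.0042 -0.0452 -0.001 ] |d| 0.03 deg 2.6 F [-0.8  0.2 -2.4] w 0.394 gf 45.8
```

```bash
python3 -c "
from h import *
go(loc(ST,-.07,.045,.238),ST[2],0.85)"; python3 -m jog '[{"x":-0.005,"y":-0.002,"z":0.004,"ax":0.004,"ay":-0.04,"az":0},{"x":-0.01,"y":-0.002,"z":0.010,"ax":0.004,"ay":-0.08,"az":0},{"x":-0.012,"y":-0.002,"z":0.014,"ax":0.004,"ay":-0.11,"az":0},{"x":-0.012,"y":-0.002,"z":0.014,"ax":0.004,"ay":-0.11,"az":0},{"x":-0.012,"y":-0.002,"z":0.014,"ax":0.004,"ay":-0.11,"az":0}]' >/dev/null; python3 -c "
from h import *
q();s=wblue();print('tip',tip(s))
c=camera_params('wrist');print('lips',fproj(c,[loc(ST,-.03,.045+d,.181) for d in(-.025,.025)]).round(1).tolist())
h=cv2.cvtColor(s,cv2.COLOR_RGB2GRAY);cv2.imwrite('pics/w9.png',s[:,:,::-1])
go(loc(ST,-.07,.045,.238),ST[2],0.85)
go(loc(ST,0.0,.045,.236),ST[2],0.85)"
```

```text
t 25.0 shift [-0.0142 -0.0015  0.0147] turn [ 0.0041 -0.1102 -0.0012] |d| 0.02 deg 6.3 F [-0.8  0.2 -2.4] w 0.394 gf 45.8
q [ 0.6   0.23 -1.1   2.39  1.88  0.58 -0.59] lean 0.849 yaw -0.07 tcp [0.56  0.063 0.224]
[([274, 197, 93, 51, 2987], [320.3, 217.9]), ([161, 217, 9, 23, 112], [164.7, 227.3]), ([48, 220, 87, 69, 4443], [94.0, 253.8]), ([25, 230, 14, 36, 172], [31.4, 247.7]), ([303, 391, 37, 8, 229], [320.6, 393.8])]
tilt -10 collar [[321.3, 245.1]] tip [[320.6, 75.8]]
tilt 0 collar [[321.3, 236.5]] tip [[320.6, 36.0]]
tilt 10 collar [[321.3, 229.9]] tip [[320.5, -4.9]]
tilt 20 collar [[321.3, 225.7]] tip [[320.5, -47.3]]
tilt 30 collar [[321.4, 224.4]] tip [[320.5, -91.7]]
tip [19, 20]
lips [[273.7, 241.6], [368.3, 241.4]]
t 25.55 shift [-0.0007 -0.0001  0.0012] turn [-0.0001 -0.0003 -0.0027] |d| 0.001 deg 0.2 F [ 0.4  0.5 -1.7] w 0.394 gf 45.8
t 25.55 shift [-0.0454  0.      0.0551] turn [-0.0001 -0.0003 -0.0027] |d| 0.071 deg 0.2 F [ 0.4  0.5 -1.7] w 0.394 gf 45.8
```

```bash
python3 -m jog '[{"x":-0.008,"y":0,"z":0.009,"ax":0,"ay":0,"az":0},{"x":-0.017,"y":0,"z":0.020,"ax":0,"ay":0,"az":0},{"x":-0.026,"y":0,"z":0.032,"ax":0,"ay":0,"az":0},{"x":-0.036,"y":0,"z":0.044,"ax":0,"ay":0,"az":0},{"x":-0.046,"y":0,"z":0.056,"ax":0,"ay":0,"az":0},{"x":-0.046,"y":0,"z":0.056,"ax":0,"ay":0,"az":0},{"x":-0.046,"y":0,"z":0.056,"ax":0,"ay":0,"az":0}]'; python3 -c "
from h import *
q();go(loc(ST,0.0,.045,.217),ST[2],0.85)
c=camera_params('wrist');print('lips,corners',fproj(c,[loc(ST,-.03,.045+d,.181) for d in(-.025,-.013,.013,.025)]+[loc(ST,.015,.045+d,.175) for d in(-.013,.013)]).round(1).tolist())
s=read_camera('wrist');cv2.imwrite('pics/w10.png',s[:,:,::-1])
g=cv2.cvtColor(s,cv2.COLOR_RGB2GRAY)
for v in (110,130,150,170): print(v,g[v,240:400:4].tolist())
s=blue()"
```

```text
t: 26.25
eef_pos: [0.6323, 0.0576, 0.2211]
tool_rot: [0.412, 0.033, 0.911, -0.013]
contact_force: [-0.7, 0.1, -1.4]
gripper_width: 0.4
grasp_force: 45.8
q [ 0.55  0.37 -1.02  2.25  1.88  0.61 -0.47] lean 0.849 yaw -0.07 tcp [0.632 0.058 0.221]
t 26.25 shift [0.0141 0.     0.0111] turn [ 0.0005 -0.0005 -0.0035] |d| 0.018 deg 0.2 F [-0.7  0.1 -1.4] w 0.4 gf 45.8
lips,corners [[251.2, 160.2], [284.5, 159.4], [357.9, 159.1], [391.1, 159.7], [293.3, 210.3], [349.2, 210.1]]
110 [177, 176, 176, 175, 175, 173, 171, 170, 171, 175, 178, 180, 180, 180, 180, 180, 95, 98, 99, 103, 104, 102, 104, 99, 95, 182, 180, 182, 183, 185, 187, 188, 188, 189, 188, 187, 189, 188, 115, 114]
130 [178, 176, 180, 182, 81, 80, 79, 81, 82, 81, 81, 80, 180, 181, 180, 163, 116, 121, 124, 124, 125, 124, 123, 120, 117, 160, 184, 184, 182, 81, 81, 81, 81, 81, 80, 81, 82, 186, 184, 115]
150 [181, 179, 183, 126, 80, 81, 82, 81, 82, 82, 82, 78, 85, 180, 177, 111, 118, 119, 123, 124, 125, 123, 123, 122, 118, 113, 179, 179, 162, 62, 80, 82, 82, 82, 82, 81, 82, 81, 180, 180]
170 [181, 180, 179, 178, 179, 73, 72, 72, 71, 71, 73, 71, 70, 177, 174, 113, 118, 121, 123, 125, 125, 125, 124, 122, 118, 114, 182, 179, 65, 73, 71, 72, 94, 94, 94, 94, 185, 185, 185, 185]
[([572, 296, 4, 7, 12], [573.7, 298.9])]
g [0.6158 0.0588 0.235 ] plumb collar,button: [[370.7, 184.8], [372.1, 157.5]] w 0.39488578589454026 gf 45.83347678184509 t 26.35
```

Both prongs sit symmetrically about the barrel: inner edges at about 288 and 354, barrel at 300–340. I'll lower and release.

```bash
python3 -m jog '[{"x":0.004,"y":0,"z":0.0035,"ax":0,"ay":0,"az":0},{"x":0.008,"y":0,"z":0.007,"ax":0,"ay":0,"az":0},{"x":0.012,"y":0,"z":0.010,"ax":0,"ay":0,"az":0},{"x":0.014,"y":0,"z":0.012,"ax":0,"ay":0,"az":0},{"x":0.014,"y":0,"z":0.012,"ax":0,"ay":0,"az":0}]'
```

```text
t: 26.85
eef_pos: [0.6349, 0.0577, 0.2073]
tool_rot: [0.417, 0.032, 0.908, -0.015]
contact_force: [-6.8, -2.3, 19.9]
gripper_width: 0.396
grasp_force: 46.8
```

```bash
python3 -m jog '[{"x":0,"y":0,"z":0,"ax":0,"ay":0,"az":0},{"x":0,"y":0,"z":0,"ax":0,"ay":0,"az":0},{"x":0,"y":0,"z":0,"ax":0,"ay":0,"az":0},{"x":0,"y":0,"z":0,"ax":0,"ay":0,"az":0},{"x":0,"y":0,"z":0,"ax":0,"ay":0,"az":0},{"x":0,"y":0,"z":0,"ax":0,"ay":0,"az":0}]' 0.65; python3 -c "
from h import *
s=wblue();print('tip',tip(s));q();go(loc(ST,0.0,.045,.217),ST[2],0.85)
c=camera_params('wrist');print(fproj(c,[loc(ST,0,.045,.179),loc(ST,0,.045,.033),loc(ST,0,-.045,.179)]).round(1).tolist())"
```

```text
t: 27.45
eef_pos: [0.6316, 0.0576, 0.2028]
tool_rot: [0.412, 0.032, 0.91, -0.013]
contact_force: [0.2, 0.0, 0.8]
gripper_width: 0.649
grasp_force: 0.0
[([273, 201, 96, 55, 3254], [320.3, 223.8]), ([19, 213, 65, 72, 3058], [51.4, 245.8])]
tilt -10 collar [[321.3, 245.1]] tip [[320.6, 75.5]]
tilt 0 collar [[321.3, 236.5]] tip [[320.5, 35.7]]
tilt 10 collar [[321.3, 229.9]] tip [[320.5, -5.2]]
tilt 20 collar [[321.3, 225.7]] tip [[320.4, -47.5]]
tilt 30 collar [[321.4, 224.4]] tip [[320.4, -92.0]]
tip [41, 42]
q [ 0.54  0.41 -1.02  2.27  1.95  0.66 -0.52] lean 0.85 yaw -0.07 tcp [0.632 0.058 0.203]
t 27.5 shift [ 0.      0.0001 -0.0004] turn [ 0.0003  0.0001 -0.0027] |d| 0.0 deg 0.2 F [-0.7  0.6 -0.5] w 0.652 gf 0.0
[[321.5, 239.0], [320.6, 36.3], [119.8, 239.9]]
```

```bash
python3 -m jog '[{"x":0.006,"y":0,"z":-0.007,"ax":0,"ay":0,"az":0},{"x":0.02,"y":0,"z":-0.022,"ax":0,"ay":0,"az":0},{"x":0.036,"y":0,"z":-0.041,"ax":0,"ay":0,"az":0},{"x":0.052,"y":0,"z":-0.060,"ax":0,"ay":0,"az":0},{"x":0.066,"y":0,"z":-0.075,"ax":0,"ay":0,"az":0},{"x":0.066,"y":0,"z":-0.075,"ax":0,"ay":0,"az":0},{"x":0.066,"y":0,"z":-0.075,"ax":0,"ay":0,"az":0},{"x":0.066,"y":0,"z":-0.075,"ax":0,"ay":0,"az":0}]' ; python3 -c "
from h import *
s=wblue();print('tip',tip(s));q()
c=camera_params('wrist')
for y in(.045,-.045):print(fproj(c,[loc(ST,0,y,.179),loc(ST,0,y,.255),loc(ST,0,y,.033)]).round(1).tolist())
blue();c=camera_params('scene');print(proj(c,[loc(ST,0,.045,.179),loc(ST,0,.045,.25)]).round(1))
h=cv2.cvtColor(s,cv2.COLOR_RGB2HSV);m=((h[...,0]>45)&(h[...,0]<75)&(h[...,1]>150)).astype(np.uint8);n,l,st,ce=cv2.connectedComponentsWithStats(m);print('green',[(st[i].tolist()) for i in range(1,n) if st[i,4]>30])"
```

```text
t: 28.3
eef_pos: [0.5371, 0.0669, 0.2053]
tool_rot: [0.41, 0.032, 0.911, -0.013]
contact_force: [-0.9, 0.3, -0.2]
gripper_width: 0.651
grasp_force: 0.0
[([54, 237, 93, 67, 4543], [101.4, 268.7]), ([162, 236, 14, 45, 340], [168.8, 258.0]), ([31, 253, 13, 34, 167], [36.4, 269.6]), ([287, 285, 59, 26, 1023], [316.4, 295.9])]
tilt -10 collar [[321.2, 245.3]] tip [[320.5, 76.6]]
tilt 0 collar [[321.2, 236.7]] tip [[320.5, 36.8]]
tilt 10 collar [[321.2, 230.0]] tip [[320.5, -4.1]]
tilt 20 collar [[321.3, 225.8]] tip [[320.4, -46.4]]
tilt 30 collar [[321.3, 224.4]] tip [[320.4, -90.7]]
tip [78, 79]
q [ 0.79  0.41 -1.41  2.44  1.88  0.81 -0.55] lean 0.846 yaw -0.069 tcp [0.537 0.068 0.206]
[[315.9, 302.6], [315.8, 422.9], [316.7, 131.8]]
[[182.0, 300.0], [171.5, 413.7], [211.9, 135.1]]
[([577, 285, 4, 6, 13], [578.8, 288.0]), ([571, 288, 7, 8, 22], [573.5, 291.7]), ([575, 317, 4, 5, 11], [576.8, 318.9]), ([595, 322, 4, 7, 10], [596.8, 325.4])]
g [0.5215 0.0688 0.2196] plumb collar,button: [[330.0, 197.1], [330.0, 170.0]] w 0.6539076148304747 gf 0.0 t 28.4
[[370.4 191.1]
 [371.7 163.9]]
green [[155, 284, 56, 27, 847], [168, 399, 16, 14, 145]]
```

```bash
python3 -c "
from h import *
print(hand_in())"
```

```text
the job is handed in; nothing more can be done
None
```

The job is handed in at about 28 s, with no verdict returned. By my last camera checks, red hangs in the yellow service fork, blue hangs upright and released in the left station fork that red left, and green has not moved.

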